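# Put the eye cup away in the pedal-lid tin

## Robot

A 7-joint arm with a two-finger parallel gripper is mounted at the origin on the work surface. World frame = base frame: x ahead of the robot, y to its left, z up, the work surface at z = 0. Lengths are in m, angles in rad, forces in N, time in s.
With the tool pointing down it reaches from about 0.425 to 0.925 m from the base axis. Payload 6.8 kg.
Tool frame: the origin (TCP) lies midway between the tips of the shut fingers; the grasp point (between the pads) lies 19 mm behind it; z points along the fingers, x is the direction in which the jaws open and shut, and the axes are right-handed (so a half turn about z gives the same grasp; the last joint's range is limited). The gripper opens to 85 mm and grips with 20 to 120 N. Pads are 22 mm wide; open, the fingers measure 114 mm over their backs; the gripper's body (76 mm by 85 mm) begins 54 mm behind the grasp point. The pads swing forward as they close: fully open they stand 13 mm farther back than shut.
Start: joints at [-1.423, 0.477, 0.022, 1.555, -0.011, 1.109, -0.083], TCP at [0.171, 0.653, 0.231] pointing down, gripper open.
Joint ranges: [-2.96, 2.96], [-0.34, 2.1], [-1.41, 1.46], [0.24, 2.44], [-1.37, 4.51], [0.17, 1.92], [-2.96, 2.96]. Speed limits (rad/s): [2.39, 2.39, 3.14, 3.14, 3.14, 3.14, 3.14].

## Interface

Orientations are given as a unit quaternion [w, x, y, z].
In Python, from station import bot gives the robot as it stands.
- The arm moves only by the tool step_arm, never from a script. Its argument "increments" is a list of rows, each a list of 7 numbers: the shift along the tool's x, y, z in cm, then the turn, a rotation vector about the tool's x, y, z in degrees, then the closure, from 0 (fully open) to 1 (shut). A call has 1 to 20 rows; each row shifts and turns the commanded pose from where the row before left it, along the tool's axes as they then stand; what a row does not reach is not made up. A row lasts 1/10 s, in which the tool goes at most 50 mm and 8.59 degrees, less where a joint would pass 70% of its speed; a pose out of reach is approached as far as the arm can. A call is refused whole if a number of a shift passes 5 or a number of a turn 8.59, either way. A call with a gripper value outside its range is refused whole. The fingers move at their own pace and stop on an object; "squeeze" is the grip in N (left out, the last holds). Time passes only in rows, so rows that do not move let the fingers close. It gives the time, the measured TCP pose, the force and the opening at its end, in the units of the state.
- bot.get_obs(): the state, without advancing time (a new reading comes with each control period).
- bot.read_camera(name): name is "side" or "top"; returns a dict with "pixels" (420x560x3 uint8, red, green, blue), "vertical_fov" (degrees; the focal length in pixels is half the picture's height over the tangent of half this angle, whatever the lens; pixels are square), "cx", "cy" (the principal point, pixels), "camera_from_world" (4x4, takes a point from world to camera coordinates). Camera axes: x right, y down, z forward; pixel columns grow to the right and rows downward; lengths in m; the calibration is good to about 2 mm. A picture is of the moment at which its call begins. There is no depth.
- bot.hand_in(): hands the job in, once; it reports no verdict.
Trained networks look in a picture, given as the dict that the camera call returned (one of the last four; its "shot" number tells which), for a name from the list of things; names that differ only in an ending like _2 or _b are one class to them, and where a whole thing is asked for, a point or a joint stands for the part that bears it (a point fixed in the world has none). Each returns a list of dicts, best first, with "score" (0 to 1); they miss things now and then, are a little off and sometimes report something else, mostly with a low value. They report only what shows in the picture. A call takes as long as a camera call. They do not tell look-alikes from the thing itself.
- bot.find_in(picture, query): "point" ([column, row] in pixels, amid what is visible of it).
- bot.cut_out(picture, query): "pixels" (420x560 bool, what is visible of it) and "point" ([column, row] in pixels, amid what is visible of it).
- bot.pinpoint(picture, query): "point" ([column, row] in pixels: a listed point, or the origin of a listed thing).
The state is a dict: "t": time; "q": joint angles; "joint_vel": joint speeds; "joint_torque": joint torques, N m; "eef_pos": TCP position; "tool_rot": TCP orientation; "contact_force": force on the tool from outside, world axes, zero at the start; "torque": the same for the moment, N m; "gripper_width": opening from 0.0 (shut) to 1.0 (fully open).
Only numpy, scipy, OpenCV 4.12 (cv2) and the standard library are available. Lean on these libraries where they do the work, as an engineer would, in place of code of your own. Each camera call takes 0.05 s, during which the arm holds its last target.

## Task

Press the white tin's pedal right down so that its lid stays up, set the eye cup down upright on the floor inside the tin (do not drop it in), then ease the pedal back up until the lid is fully shut, keeping the pedal under control so that the lid never falls. Move the lid by the pedal alone, never touching the lid itself, and leave the jar and the tweezers where they are.

Things in the scene. Friction and masses are not known exactly. Their poses are not given: they have to be found in the camera images.
- tin: White open tin with a hinged lid, fixed to the shelf. Origin: centre of its underside, on the shelf; its own -x side is the front (pedal side), y across, z up. Upper tin 150 mm (x) by 210 mm (y), from z = 85 to 170 mm, walls 4 mm, on a 200 mm wide plinth whose front is set back to x = -45 mm.
- tin_floor (a point): Centre of the tin's inner floor, 90 mm above the shelf, 80 mm below the rim; axes as the tin's. Standing the cup at x = -30 to 0 mm keeps the gripper clear of the raised lid.
- tin_ledge (a point): Middle of the front edge of a fixed 12 mm thick ledge along the tin's front rim: tin x = -96 mm, z = 163 mm. It overhangs the pedal, so the pedal must be reached under it with a tool that leans back (fingers pointing forward and down) some 30 to 45 degrees from vertical.
- lid_hinge (a point): Middle of the lid's hinge axis, along the tin's y at tin x = 76 mm, z = 170 mm (rear rim). The lid is a flat white plate 174 (x) by 214 by 8 mm; shut, it lies on the rim and reaches forward to tin x = -98 mm.
- pedal_grip (a point): Point to grip on the pedal, in the middle of its steel bar, 90 mm from its pivot; moves with the pedal: 77 mm above the shelf with the pedal up, 33 mm when down. The bar is 128 mm long, 30 mm wide (tin's y), 12 mm thick; its free end is 30 mm beyond this point. Its sides can be pinched (30 mm) or its top pressed.
- pedal_pivot (a point): Middle of the pedal's pivot axis, along the tin's y, at tin x = -10 mm, y = 0, z = 55 mm, hidden in the plinth; the bar runs from it to the front, out of the plinth.
- pedal_arm (a joint): Pedal angle in rad: 0 = up (lid shut), 0.5 = pressed down on its hard stop. The bar rises towards its free end by 0.25 rad minus this value. Pressing at the grip point takes about 9 to 13 N.
- lid_panel (a joint): Lid angle in rad: 0 = shut, 1.5 = fully up. Linked to the pedal: lid = 3 x pedal. The hinge rubs: above about 1.3 rad the lid stays up with the pedal let go, and lifting the pedal then takes 2 to 3 N; below about 1.0 rad the lid's weight wins and it falls shut, driving the pedal up with up to 6 N, unless the pedal is held.
- eye_cup_center (a point): Centre (half-way up, 31 mm above its underside) of the white plastic eye cup: a small round open cup 62 mm tall, 46 mm wide at the rim, 38 mm above the 44 mm foot, about 41 mm at this point; about 50 g. Its z axis points up out of its mouth. Stands on the shelf on the pedal's side of the tin.
- jar_center (a point): Centre of the closed amber glass jar, 64 mm wide, 100 mm tall, standing; bystander.
- tweezers: Steel tweezers lying flat, about 125 mm long along x, 6 mm high; origin at the underside of the middle; bystander.
- splint_clip: Spring clip on a 50 by 70 mm foot screwed to the shelf, holding a grey plastic splint 36 mm wide upright, its top 180 mm above the shelf; fixed; origin under the foot's centre; bystander.
Mind the look-alikes: they are no part of the job. Of the things that look like the part that bears eye_cup_center, the largest one is meant.

How it is judged:
By the outcome, as a careful person would: the job done as asked, in the order asked, and still so for the second after the job is handed in, with the robot touching nothing.
It also fails if it takes over 69 s, if anything falls off the work surface, if the arm or the gripper's body presses on something with over 40 N, if the wrist force passes 120 N, or if a joint passes its speed limit or range.

## Working session

There is one attempt and no reset: what is moved stays moved. The work goes in short steps, Python scripts to look and compute and a tool call to move; the robot and the scene stay as the last step left them, time stands still between calls to the robot, and variables do not carry over. Pictures are saved under pics/ and viewed, and the job is handed in when it is done.

Besides the shell and the picture viewer there is one more tool, called after ">>>" by a JSON object that holds its "name" and its "arguments". step_arm: Moves the arm, as the interface text tells. Its arguments: {"type":"object","properties":{"increments":{"type":"array"},"squeeze":{"type":"number"}},"required":["increments"]}

```bash
ls; mkdir -p pics; cat > h.py <<'E'
import numpy as np, cv2
from station import bot
from scipy.spatial.transform import Rotation as R
def save(p,name): cv2.imwrite('pics/'+name,cv2.cvtColor(p['pixels'],cv2.COLOR_RGB2BGR))
def ray(p,uv):
    T=np.array(p['camera_from_world']);f=p['pixels'].shape[0]/2/np.tan(np.radians(p['vertical_fov'])/2)
    d=np.array([(uv[0]-p['cx'])/f,(uv[1]-p['cy'])/f,1.]);Rm=T[:3,:3]
    o=-Rm.T@T[:3,3];d=Rm.T@d;return o,d/np.linalg.norm(d)
def atz(p,uv,z):
    o,d=ray(p,uv);return o+d*(z-o[2])/d[2]
def proj(p,X):
    T=np.array(p['camera_from_world']);f=p['pixels'].shape[0]/2/np.tan(np.radians(p['vertical_fov'])/2)
    c=T[:3,:3]@np.asarray(X)+T[:3,3];return np.array([p['cx']+f*c[0]/c[2],p['cy']+f*c[1]/c[2]])
def tri(rs):
    A=np.zeros((3,3));b=np.zeros(3)
    for o,d in rs:
        M=np.eye(3)-np.outer(d,d);A+=M;b+=M@o
    x=np.linalg.solve(A,b);return x,[float(np.linalg.norm((np.eye(3)-np.outer(d,d))@(x-o))) for o,d in rs]
E
python3 - <<'E'
from h import *
s=bot.read_camera('side');t=bot.read_camera('top')
save(s,'s0.png');save(t,'t0.png')
for n,p in(('side',s),('top',t)):
    print(n,np.round(ray(p,(280,210)),3).tolist(),p['vertical_fov'],p['cx'],p['cy'])
for q in ['tin','tin_floor','tin_ledge','lid_hinge','pedal_grip','pedal_pivot','eye_cup_center','jar_center','tweezers','splint_clip']:
    for n,p in(('side',s),('top',t)):
        print(q,n,[(np.round(d['point'],1).tolist(),round(d['score'],2)) for d in bot.pinpoint(p,q)][:5])
print(bot.get_obs())
E
```

```text
pics
side [[0.153, -0.785, 0.769], [0.367, 0.713, -0.598]] 51.42534229801753 280.2184512837241 209.686553758755
top [[0.36, -0.033, 1.447], [0.159, -0.005, -0.987]] 46.74518329938047 279.6145882974624 218.30752981399925
tin side [([299.9, 243.1], 0.64), ([422.9, 336.3], 0.58), ([251.5, 171.2], 0.52)]
tin top []
tin_floor side [([421.2, 336.8], 0.21)]
tin_floor top [([241.2, 183.6], 0.19)]
tin_ledge side [([298.2, 172.9], 0.84)]
tin_ledge top [([241.4, 184.5], 0.8)]
lid_hinge side []
lid_hinge top [([303.2, 198.8], 0.75), ([408.3, 238.2], 0.72)]
pedal_grip side []
pedal_grip top [([238.8, 192.7], 0.39)]
pedal_pivot side [([311.8, 211.7], 0.38)]
pedal_pivot top [([241.7, 183.4], 0.23)]
eye_cup_center side [([419.7, 336.3], 0.69), ([209.7, 196.8], 0.62), ([196.9, 184.3], 0.59), ([176.5, 188.6], 0.57)]
eye_cup_center top [([181.9, 256.0], 0.69), ([153.3, 256.3], 0.65), ([154.5, 288.4], 0.4), ([242.8, 191.6], 0.35)]
jar_center side [([251.6, 174.0], 0.57)]
jar_center top [([164.6, 204.4], 0.77)]
tweezers side [([352.6, 380.3], 0.92)]
tweezers top [([410.8, 239.1], 0.61)]
splint_clip side [([420.0, 336.8], 0.95)]
splint_clip top [([397.6, 173.7], 0.94), ([409.3, 237.7], 0.6)]
{'t': 1.1, 'q': array([-1.4230946 ,  0.47697554,  0.02242261,  1.5553861 , -0.01150027,
        1.10928444, -0.08308573]), 'joint_vel': array([ 0.00163875, -0.00122179,  0.00180876,  0.00064094, -0.00146195,
       -0.00167964,  0.00026732]), 'joint_torque': array([ 8.75271398e-04, -5.96346116e+01,  1.60661750e+00, -2.81535673e+01,
        1.24367938e-02,  2.02949886e-03,  2.49404184e-05]), 'eef_pos': array([0.17080289, 0.65306448, 0.23133064]), 'tool_rot': array([-2.69422118e-05,  7.91532426e-01,  6.11127170e-01,  2.64746699e-05]), 'contact_force': array([-0.10999415,  0.20930793,  0.26578851]), 'torque': array([ 0.06081206,  0.05907245, -0.02462702]), 'gripper_width': 1.0015188694737664}
```

View pics/s0.png

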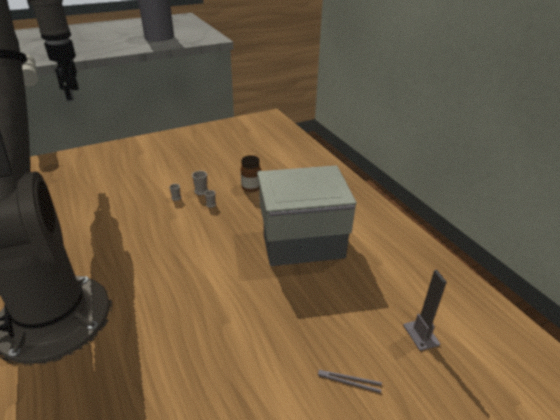

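View pics/t0.png

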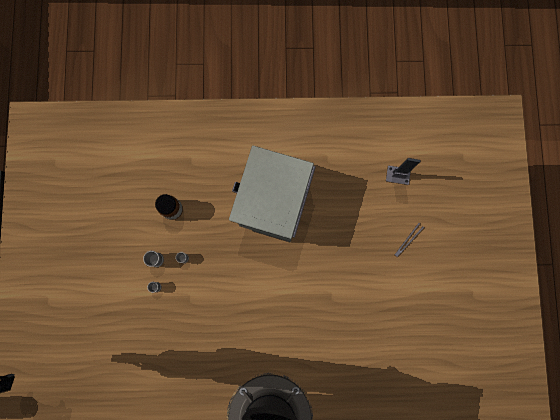

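```bash
python3 - <<'E'
from h import *
from scipy.optimize import least_squares
s=bot.read_camera('side');t=bot.read_camera('top')
# lid top corners
im=cv2.cvtColor(t['pixels'],cv2.COLOR_RGB2GRAY)
z=cv2.resize(t['pixels'][130:310,130:330],None,fx=4,fy=4,interpolation=cv2.INTER_CUBIC)[:, :800]
cv2.imwrite('pics/tz.png',cv2.cvtColor(z[:600],cv2.COLOR_RGB2BGR))
z=cv2.resize(s['pixels'][140:270,160:360],None,fx=4,fy=4,interpolation=cv2.INTER_CUBIC)
cv2.imwrite('pics/sz.png',cv2.cvtColor(z,cv2.COLOR_RGB2BGR))
for q in ['tin','lid_panel','pedal_arm','eye_cup_center','jar_center']:
  for n,p in(('side',s),('top',t)):
    for d in bot.cut_out(p,q)[:4]:
        m=d['pixels'].astype(np.uint8);x,y,w,h=cv2.boundingRect(m)
        print(q,n,round(d['score'],2),np.round(d['point'],1),(x,y,w,h),m.sum())
        if q=='lid_panel' and d['score']>.5:
            c=max(cv2.findContours(m,0,2)[0],key=cv2.contourArea);print(cv2.approxPolyDP(c,4,True)[:,0].tolist(), cv2.boxPoints(cv2.minAreaRect(c)).round(1).tolist())
E
```

```text
tin side 0.88 [300.8 214.6] (259, 166, 98, 100) 8206
tin top 0.73 [272.1 191.9] (229, 146, 86, 97) 5742
lid_panel side 0.88 [303.6 188.7] (258, 165, 99, 47) 3594
[[356, 201], [336, 165], [258, 172], [267, 211]] [[257.6000061035156, 170.8000030517578], [352.79998779296875, 162.8000030517578], [356.3999938964844, 205.1999969482422], [261.20001220703125, 213.1999969482422]]
lid_panel top 0.61 [272.6 193.5] (229, 146, 85, 93) 5220
[[252, 146], [229, 220], [290, 238], [313, 163]] [[227.39999389648438, 220.1999969482422], [250.1999969482422, 143.6999969482422], [314.0, 162.6999969482422], [291.20001220703125, 239.1999969482422]]
pedal_arm top 0.39 [235.7 186.2] (233, 183, 6, 10) 46
pedal_arm top 0.17 [269.8 192.4] (230, 146, 82, 92) 5009
eye_cup_center side 0.67 [201.2 182.7] (192, 170, 16, 26) 324
eye_cup_center side 0.54 [173.9 188.8] (170, 183, 12, 18) 158
eye_cup_center side 0.48 [209.3 196.8] (205, 190, 11, 17) 163
eye_cup_center top 0.61 [153.3 257.7] (143, 251, 21, 16) 271
eye_cup_center top 0.44 [150.6 289.6] (147, 282, 14, 11) 129
jar_center side 0.72 [303.6 191.9] (259, 166, 97, 46) 3449
jar_center side 0.6 [249.1 173.1] (241, 155, 20, 37) 614
jar_center top 0.67 [166.5 205.2] (155, 194, 28, 26) 538
jar_center top 0.6 [270.3 193.8] (229, 146, 85, 93) 5159
```

View pics/tz.png

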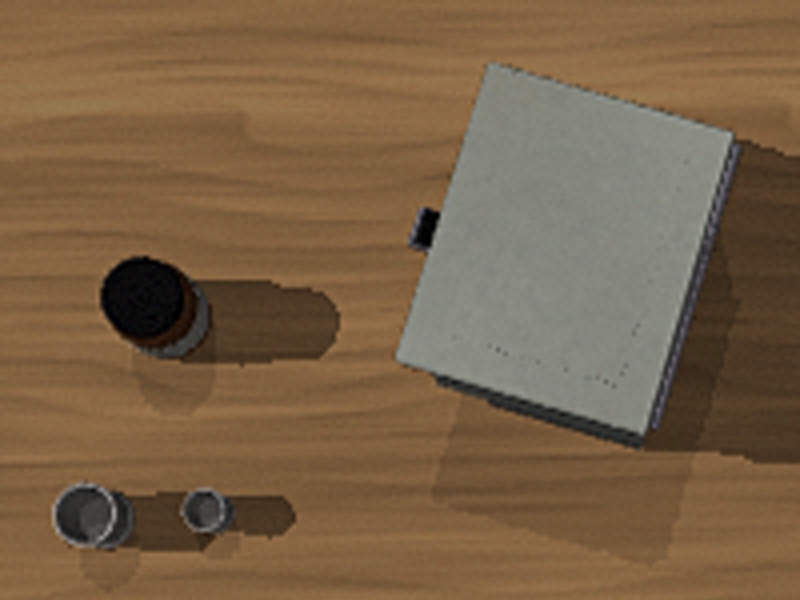

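View pics/sz.png

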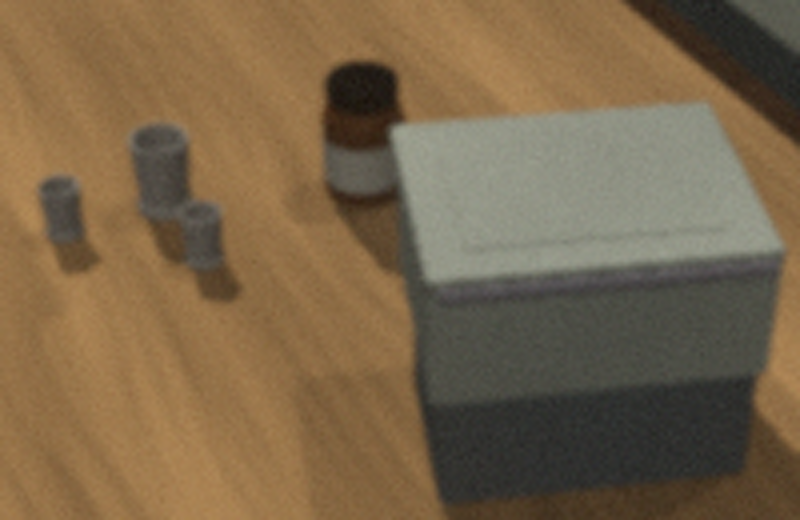

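```bash
python3 - <<'E'
from h import *
from scipy.optimize import least_squares
s=bot.read_camera('side');t=bot.read_camera('top')
L=np.array([[-98,107],[76,107],[76,-107],[-98,-107]])/1000
Tz=np.array([(488,62),(735,133),(645,435),(397,360)]);Tu=130+(Tz+.5)/4-.5
Sz=np.array([(710,103),(782,252),(427,283),(390,127)]);Su=np.array([160,140])+(Sz+.5)/4-.5
def w(p,l,z): c,s_=np.cos(p[2]),np.sin(p[2]);return [p[0]+c*l[0]-s_*l[1],p[1]+s_*l[0]+c*l[1],z]
def res(p,st=True,ss=True):
    r=[]
    for i in range(4):
        if st:r+=list(proj(t,w(p,L[i],.178))-Tu[i])
        if ss:r+=list(proj(s,w(p,L[i],.178))-Su[i])
    return np.array(r)
p=None
for a,b in((1,1),(1,0),(0,1)):
    f=least_squares(res,[.6,0,-1.3],args=(a,b),loss='soft_l1');print(a,b,f.x.round(4),np.round(f.fun,1))
    if p is None:p=f.x
for n,a in dict(tin=[0,0,0],ledge=[-.096,0,.163],grip=[-.10-.0+.0,0,.077],end=[-.126,0,.085],floor=[-.015,0,.09]).items(): print(n,np.round(w(p,a[:2],a[2]),4))
# cups
def both(u_s,u_t): return tri([ray(s,u_s),ray(t,u_t)])
print('cup', both((160+159.5/4,140+172/4),(130+92/4,130+517/4)))
# rim: top rim centre in both
print('rim',both((160+160/4,140+137/4),(130+85/4,130+515/4)))
print('small1 rim',both((160+203/4,140+212/4),(130+205/4,130+509/4)))
print('jar top',both((160+362/4,140+76/4),(130+144/4,130+298/4)))
print('atz', atz(t,(130+85/4,130+515/4),.062))
E
```

```text
1 1 [ 0.6113 -0.0281 -1.8765] [ 0.2 -0.2  0.2 -1.   0.4 -0.   2.  -0.2  0.5  0.6 -0.3  0.1 -0.9  0.6
 -0.2 -0.9]
1 0 [ 0.612  -0.0279 -1.8758] [ 0.  -0.5  0.3 -0.3  0.4  0.3 -0.9  0.4]
0 1 [ 0.61   -0.0292 -1.8788] [ 0.1 -0.7  1.8  0.2 -0.7  0.4 -0.5 -0.7]
tin [ 0.6113 -0.0281  0.    ]
ledge [0.6402 0.0634 0.163 ]
grip [0.6414 0.0672 0.077 ]
end [0.6492 0.092  0.085 ]
floor [ 0.6158 -0.0138  0.09  ]
cup (array([0.4485165 , 0.33179563, 0.02731412]), [0.00023829869112041734, 0.00023829869112050272])
rim (array([0.44940156, 0.32774647, 0.06097918]), [0.001306756360016616, 0.0013067563600166847])
small1 rim (array([0.45337854, 0.24649325, 0.04095375]), [0.0010973360013850036, 0.001097336001384895])
jar top (array([0.59736206, 0.27891147, 0.10254695]), [0.0005751674535637856, 0.0005751674535641403])
atz [0.44807632 0.32782635 0.062     ]
```

>>> {"name": "step_arm", "arguments": {"increments": [[-1.6, 2.9, -0.25, 0, 0, 0, 0], [-1.6, 2.9, -0.25, 0, 0, 0, 0], [-1.6, 2.9, -0.25, 0, 0, 0, 0], [-1.6, 2.9, -0.25, 0, 0, 0, 0], [-1.6, 2.9, -0.25, 0, 0, 0, 0], [-1.6, 2.9, -0.25, 0, 0, 0, 0], [-1.6, 2.9, -0.25, 0, 0, 0, 0], [-1.6, 2.9, -0.25, 0, 0, 0, 0], [-1.6, 2.9, -0.25, 0, 0, 0, 0], [-1.6, 2.9, -0.25, 0, 0, 0, 0], [-1.6, 2.9, -0.25, 0, 0, 0, 0], [-1.6, 2.9, -0.25, 0, 0, 0, 0], [-1.6, 2.9, -0.25, 0, 0, 0, 0], [-1.6, 2.9, -0.25, 0, 0, 0, 0], [-1.6, 2.9, -0.25, 0, 0, 0, 0], [-1.6, 2.9, -0.25, 0, 0, 0, 0], [-1.6, 2.9, -0.25, 0, 0, 0, 0], [-1.6, 2.9, -0.25, 0, 0, 0, 0], [-1.6, 2.9, -0.25, 0, 0, 0, 0], [-1.6, 2.9, -0.25, 0, 0, 0, 0]], "squeeze": 50}}

```text
t: 3.8
eef_pos: [0.6518, 0.1958, 0.2815]
tool_rot: [-0.0, 0.791, 0.611, 0.0]
contact_force: [-0.1, 0.1, 1.5]
gripper_width: 1.0
```

>>> {"name": "step_arm", "arguments": {"increments": [[0, 0, 0, 0, 0, 8.5, 0], [0, 0, 0, 0, 0, 8.5, 0], [0, 0, 0, 0, 0, 8.5, 0], [0, 0, 0, 0, 0, 8.5, 0], [0, 0, 0, 0, 0, 8.5, 0], [0, 0, 0, 0, 0, 8.5, 0], [0, 0, 0, 0, 0, 8.5, 0], [0, 0, 0, 0, 0, 8.5, 0], [0, 0, 0, 0, 0, 8.5, 0], [0, 0, 0, 0, 0, 8.5, 0], [0, 0, 0, 0, 0, 7.7, 0], [0, 0, 0, 0, 0, 0, 0]]}}

```text
t: 5.0
eef_pos: [0.6508, 0.197, 0.2812]
tool_rot: [0.0, 0.988, -0.151, -0.0]
contact_force: [-0.2, -0.1, 0.7]
gripper_width: 1.001
```

>>> {"name": "step_arm", "arguments": {"increments": [[0, 0, 0, -8, 0, 0, 0], [0, 0, 0, -8, 0, 0, 0], [0, 0, 0, -8, 0, 0, 0], [0, 0, 0, -8, 0, 0, 0], [0, 0, 0, -8, 0, 0, 0], [0, 0, 0, 0, 0, 0, 0]]}}

```text
t: 5.6
eef_pos: [0.6498, 0.2018, 0.2753]
tool_rot: [0.34, 0.929, -0.136, -0.054]
contact_force: [-1.2, 1.4, -1.8]
gripper_width: 0.997
```

```bash
cat >> h.py <<'E'
TP=(0.6115,-0.0283,-1.876)
def w(l):
    c,s_=np.cos(TP[2]),np.sin(TP[2]);return np.array([TP[0]+c*l[0]-s_*l[1],TP[1]+s_*l[0]+c*l[1],l[2]])
def totin(X):
    c,s_=np.cos(TP[2]),np.sin(TP[2]);d=np.array(X)-[TP[0],TP[1],0];return np.array([c*d[0]+s_*d[1],-s_*d[0]+c*d[1],d[2]])
def rot(o): q=o['tool_rot'];return R.from_quat([q[1],q[2],q[3],q[0]])
def grasp_tcp(s,th,off=.020,lean=40):
    a=np.radians(lean);b=.25-th
    return w([-.01-s*np.cos(b)+off*np.sin(a),0,.055+s*np.sin(b)-off*np.cos(a)])
E
python3 - <<'E'
from h import *
o=bot.get_obs();r=rot(o);print(o['q'].round(2),o['eef_pos'].round(4),r.as_matrix().round(3).tolist())
t=grasp_tcp(.095,0);print(t,'tool delta cm',(r.inv().apply(t-o['eef_pos'])*100).round(2))
# orientation error in tool
x=w([0,1,0])-w([0,0,0]);tx=w([1,0,0])-w([0,0,0]);a=np.radians(40);z=np.cos(a)*np.array([0,0,-1])+np.sin(a)*tx
G=R.from_matrix(np.c_[x,np.cross(z,x),z]);print(np.degrees((r.inv()*G).as_rotvec()).round(1))
s=bot.read_camera('side');t=bot.read_camera('top');save(s,'s1.png');save(t,'t1.png')
for q in('pedal_grip',):
  for p in(s,t): print([(np.round(d['point'],1).tolist(),round(d['score'],2)) for d in bot.pinpoint(p,q)])
print('pred end',proj(t,w([-.1263,0,.0847+.006])))
E
```

```text
[-0.94  0.85  0.71  1.19  0.05  1.69 -0.61] [0.6498 0.2018 0.2753] [[0.957, -0.215, -0.193], [-0.289, -0.731, -0.618], [-0.008, 0.647, -0.762]]
[0.63830075 0.05676904 0.06318249] tool delta cm [ 3.26 -2.87 25.35]
[ 0.3 -0.1  0.8]
[]
[([242.6, 190.2], 0.56)]
pred end [232.99275962 185.93173303]
```

View pics/t1.png

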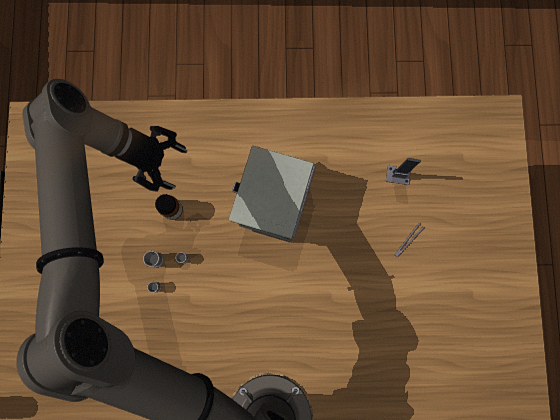

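View pics/s1.png

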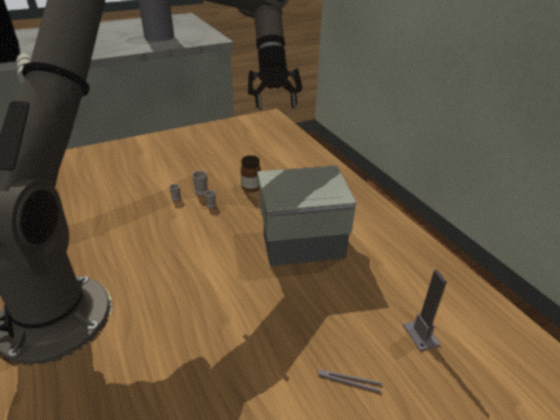

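>>> {"name": "step_arm", "arguments": {"increments": [[0.8, -0.7, 2, 0, 0, 0, 0], [0.8, -0.7, 2, 0, 0, 0, 0], [0.8, -0.7, 2, 0, 0, 0, 0], [0.8, -0.7, 2, 0, 0, 0, 0], [0, 0, 2, 0, 0, 0, 0], [0, 0, 2, 0, 0, 0, 0], [0, 0, 2, 0, 0, 0.4, 0], [0, 0, 1, 0, 0, 0.4, 0], [0, 0, 0, 0, 0, 0, 0.2], [0, 0, 0, 0, 0, 0, 0.2]]}}

```text
t: 6.8
eef_pos: [0.6597, 0.1156, 0.1498]
tool_rot: [0.337, 0.928, -0.149, -0.049]
contact_force: [0.3, -0.3, 0.2]
gripper_width: 0.805
```

```bash
cat > st.py <<'E'
from h import *
import sys
th=float(sys.argv[1]);s=float(sys.argv[2]) if len(sys.argv)>2 else .095
o=bot.get_obs();r=rot(o);print(o['t'],o['q'].round(2),'tin',totin(o['eef_pos']).round(4),'F',o['contact_force'].round(1),o['gripper_width'].round(3))
g=o['eef_pos']-.02*r.as_matrix()[:,2];print('grasp tin',totin(g).round(4))
b=.25-th;t=w([-.01-s*np.cos(b),0,.055+s*np.sin(b)]);print('tool delta cm',(r.inv().apply(t-g)*100).round(2))
x=w([0,1,0])-w([0,0,0]);tx=w([1,0,0])-w([0,0,0]);a=np.radians(40);z=np.cos(a)*np.array([0,0,-1])+np.sin(a)*tx
G=R.from_matrix(np.c_[x,np.cross(z,x),z]);print('rot',np.degrees((r.inv()*G).as_rotvec()).round(1))
E
python3 st.py 0
```

```text
Traceback (most recent call last):
  File "st.py", line 4, in <module>
    o=bot.get_obs();r=rot(o);print(o['t'],o['q'].round(2),'tin',totin(o['eef_pos']).round(4),'F',o['contact_force'].round(1),o['gripper_width'].round(3))
                                                                                                                             ^^^^^^^^^^^^^^^^^^^^^^^^
AttributeError: 'float' object has no attribute 'round'
```

```bash
sed -i "s/o\['gripper_width'\].round(3)/round(o['gripper_width'],3)/" st.py
python3 st.py 0; python3 - <<'E'
from h import *
t=bot.read_camera('top');save(t,'t2.png')
z=cv2.resize(t['pixels'][130:280,130:330],None,fx=4,fy=4,interpolation=cv2.INTER_CUBIC)
cv2.imwrite('pics/tz2.png',cv2.cvtColor(z,cv2.COLOR_RGB2BGR))
E
```

```text
6.8 [-0.87  0.92  0.69  1.38  0.03  1.4  -0.62] tin [-0.1518  0.0028  0.1498] F [ 0.3 -0.3  0.2] 0.805
grasp tin [-0.1646  0.0027  0.1652]
tool delta cm [-0.31 -0.75 10.66]
rot [-0.1 -0.1 -0.8]
```

View pics/tz2.png

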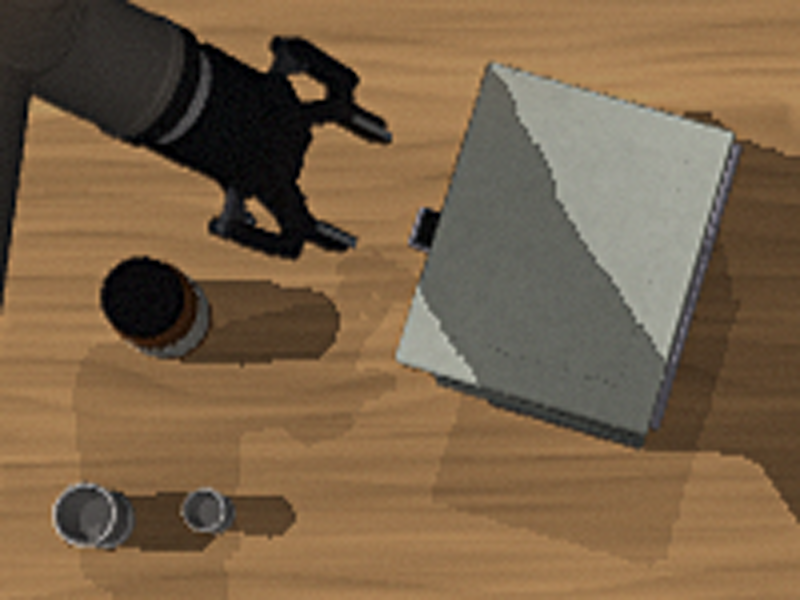

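```bash
python3 - <<'E'
from h import *
t=bot.read_camera('top')
o=bot.get_obs();M=rot(o).as_matrix()
for n,X in dict(tcp=o['eef_pos'],f1=o['eef_pos']+.034*M[:,0]-.008*M[:,2],f2=o['eef_pos']-.034*M[:,0]-.008*M[:,2],ped=w([-.1263,0,.0907]),g=w([-.11,0,.087])).items(): print(n,((proj(t,X)-130+.5)*4-.5).round())
E
```

```text
tcp [370. 193.]
f1 [377. 142.]
f2 [346. 236.]
ped [413. 225.]
g [436. 233.]
```

>>> {"name": "step_arm", "arguments": {"increments": [[-0.15, -0.4, 1.5, 0, 0, -0.4, 0.3], [-0.15, -0.35, 1.5, 0, 0, -0.4, 0.3], [0, 0, 1.5, 0, 0, 0, 0.3], [0, 0, 1.5, 0, 0, 0, 0.3], [0, 0, 1.5, 0, 0, 0, 0.3], [0, 0, 1.0, 0, 0, 0, 0.3], [0, 0, 1.0, 0, 0, 0, 0.3], [0, 0, 1.0, 0, 0, 0, 0.3], [0, 0, 0, 0, 0, 0, 0.3]]}}

```text
t: 7.8
eef_pos: [0.637, 0.0563, 0.0622]
tool_rot: [0.339, 0.929, -0.142, -0.052]
contact_force: [-0.6, 0.2, -0.2]
gripper_width: 0.697
```

```bash
python3 st.py 0
```

```text
7.8 [-0.83  0.97  0.66  1.53  0.03  1.19 -0.62] tin [-0.0884 -0.0011  0.0622] F [-0.6  0.2 -0.2] 0.697
grasp tin [-0.1013 -0.0011  0.0775]
tool delta cm [ 0.11  0.   -0.12]
rot [0.1 0.  0.1]
```

>>> {"name": "step_arm", "arguments": {"increments": [[0.1, 0, 0, 0, 0, 0, 0.45], [0, 0, 0, 0, 0, 0, 0.6], [0, 0, 0, 0, 0, 0, 0.7], [0, 0, 0, 0, 0, 0, 0.8], [0, 0, 0, 0, 0, 0, 0.8], [0, 0, 0, 0, 0, 0, 0.8]], "squeeze": 40}}

```text
t: 8.4
eef_pos: [0.6401, 0.0577, 0.0637]
tool_rot: [0.338, 0.929, -0.142, -0.05]
contact_force: [5.5, 1.5, 3.7]
gripper_width: 0.344
```

```bash
python3 st.py 0; python3 st.py 0.15|tail -2;
```

```text
8.4 [-0.83  0.97  0.66  1.53  0.03  1.2  -0.62] tin [-0.0907  0.0014  0.0637] F [5.5 1.5 3.7] 0.344
grasp tin [-0.1035  0.0013  0.079 ]
tool delta cm [-0.13  0.08  0.13]
rot [-0.1 -0.2  0.1]
tool delta cm [-0.13 -1.01  1.05]
rot [-0.1 -0.2  0.1]
```

```bash
for t in 0 .25 .5 .52; do python3 st.py $t .0965|grep delta; done
```

```text
tool delta cm [-0.13 -0.01  0.01]
tool delta cm [-0.13 -1.77  1.65]
tool delta cm [-0.14 -3.07  3.67]
tool delta cm [-0.14 -3.16  3.85]
```

>>> {"name": "step_arm", "arguments": {"increments": [[0.2, -0.17, 0.16, 0, 0, 0, 0.8], [0, -0.17, 0.16, 0, 0, 0, 0.8], [0, -0.18, 0.16, 0, 0, 0, 0.8], [0, -0.18, 0.16, 0, 0, 0, 0.8], [0, -0.18, 0.17, 0, 0, 0, 0.8], [0, -0.18, 0.17, 0, 0, 0, 0.8]]}}

```text
t: 9.0
eef_pos: [0.6409, 0.0599, 0.0509]
tool_rot: [0.338, 0.929, -0.142, -0.052]
contact_force: [-3.5, 7.8, 15.8]
gripper_width: 0.342
```

```bash
python3 st.py .15 .0965; python3 - <<'E'
from h import *
s=bot.read_camera('side');save(s,'s3.png')
E
```

```text
9.0 [-0.83  0.99  0.65  1.52  0.02  1.19 -0.62] tin [-0.093   0.0015  0.0509] F [-3.5  7.8 15.8] 0.342
grasp tin [-0.1058  0.0015  0.0662]
tool delta cm [-0.15 -0.12  0.11]
rot [ 0.  -0.   0.1]
```

View pics/s3.png

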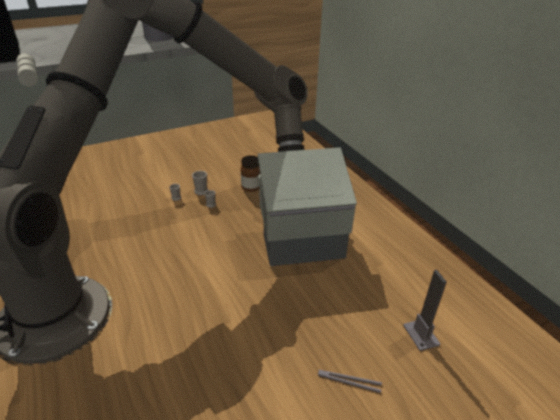

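>>> {"name": "step_arm", "arguments": {"increments": [[0, -0.18, 0.18, 0, 0, 0, 0.8], [0, -0.18, 0.18, 0, 0, 0, 0.8], [0, -0.18, 0.18, 0, 0, 0, 0.8], [0, -0.18, 0.18, 0, 0, 0, 0.8], [0, -0.16, 0.22, 0, 0, 0, 0.8], [0, -0.16, 0.22, 0, 0, 0, 0.8], [0, -0.16, 0.22, 0, 0, 0, 0.8], [0, -0.16, 0.22, 0, 0, 0, 0.8]]}}

```text
t: 9.85
eef_pos: [0.641, 0.0601, 0.0291]
tool_rot: [0.338, 0.929, -0.141, -0.052]
contact_force: [-2.2, 6.2, 9.9]
gripper_width: 0.345
```

```bash
python3 st.py .4 .0965
```

```text
9.85 [-0.82  1.02  0.64  1.52  0.02  1.16 -0.63] tin [-0.0932  0.0015  0.0291] F [-2.2  6.2  9.9] 0.345
grasp tin [-0.1061  0.0015  0.0445]
tool delta cm [-0.15 -0.2   0.34]
rot [ 0.  -0.   0.2]
```

>>> {"name": "step_arm", "arguments": {"increments": [[0, -0.15, 0.24, 0, 0, 0, 0.8], [0, -0.15, 0.24, 0, 0, 0, 0.8], [0, -0.15, 0.24, 0, 0, 0, 0.8], [0, -0.15, 0.24, 0, 0, 0, 0.8], [0, -0.1, 0.15, 0, 0, 0, 0.8], [0, 0, 0, 0, 0, 0, 0.8]]}}

```text
t: 10.45
eef_pos: [0.6402, 0.0578, 0.0152]
tool_rot: [0.338, 0.929, -0.141, -0.052]
contact_force: [-0.1, 2.7, 5.1]
gripper_width: 0.346
```

```bash
python3 st.py .5 .0965; python3 - <<'E'
from h import *
s=bot.read_camera('side');save(s,'s4.png')
E
```

```text
10.45 [-0.82  1.03  0.64  1.52  0.01  1.14 -0.64] tin [-0.0908  0.0015  0.0152] F [-0.1  2.7  5.1] 0.346
grasp tin [-0.1036  0.0015  0.0305]
tool delta cm [-0.15  0.05 -0.04]
rot [ 0.  -0.   0.2]
```

View pics/s4.png

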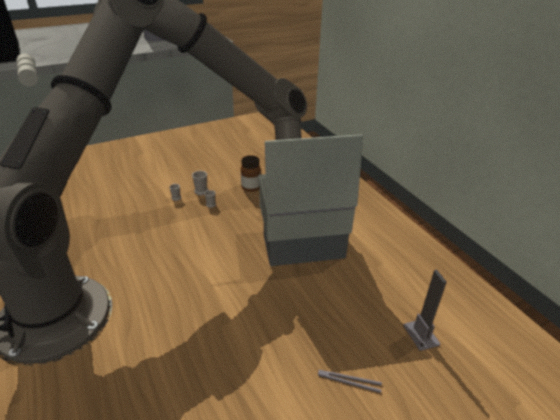

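>>> {"name": "step_arm", "arguments": {"increments": [[0, -0.1, 0.15, 0, 0, 0, 0.8], [0, -0.05, 0.1, 0, 0, 0, 0.8], [0, 0, 0, 0, 0, 0, 0.8]]}}

```text
t: 10.8
eef_pos: [0.64, 0.0572, 0.0125]
tool_rot: [0.338, 0.929, -0.142, -0.052]
contact_force: [-1.0, 4.1, 5.6]
gripper_width: 0.344
```

```bash
python3 st.py .5 .0965
```

```text
10.8 [-0.82  1.04  0.63  1.52  0.01  1.14 -0.64] tin [-0.0901  0.0015  0.0125] F [-1.   4.1  5.6] 0.344
grasp tin [-0.103   0.0015  0.0278]
tool delta cm [-0.15  0.17 -0.29]
rot [ 0.  -0.   0.2]
```

```bash
cat > lid.py <<'E'
from h import *
import sys
s=bot.read_camera('side');save(s,sys.argv[1]+'.png');t=bot.read_camera('top');save(t,sys.argv[1]+'t.png')
def pts(ph): return [w([.076-.174*np.cos(ph)+.008*np.sin(ph),y,.170+.174*np.sin(ph)+.008*np.cos(ph)]) for y in(-.107,.107)]
for ph in map(float,sys.argv[2:]): print(ph,[proj(s,p).round(1).tolist() for p in pts(ph)],[proj(t,p).round(1).tolist() for p in pts(ph)])
for n,p in(('s',s),('t',t)):
  for d in bot.cut_out(p,'lid_panel')[:1]:
    c=max(cv2.findContours(d['pixels'].astype(np.uint8),0,2)[0],key=cv2.contourArea);print(n,d['score'],cv2.approxPolyDP(c,3,True)[:,0].tolist())
a=s['pixels'][120:270,240:380];cv2.imwrite('pics/'+sys.argv[1]+'z.png',cv2.cvtColor(cv2.resize(a,None,fx=4,fy=4,interpolation=cv2.INTER_CUBIC),cv2.COLOR_RGB2BGR))
a=t['pixels'][130:280,180:330];cv2.imwrite('pics/'+sys.argv[1]+'tz.png',cv2.cvtColor(cv2.resize(a,None,fx=4,fy=4,interpolation=cv2.INTER_CUBIC),cv2.COLOR_RGB2BGR))
E
python3 lid.py l5 1.3 1.4 1.5
```

```text
1.3 [[263.0, 138.2], [360.6, 131.7]] [[277.0, 227.1], [302.9, 140.7]]
1.4 [[264.1, 140.7], [363.2, 134.1]] [[284.2, 229.0], [310.0, 142.3]]
1.5 [[265.2, 144.1], [365.8, 137.2]] [[291.5, 231.1], [317.2, 144.2]]
s 0.71 [[363, 138], [267, 144], [268, 212], [356, 205]]
t 0.57 [[315, 145], [289, 226], [292, 237], [315, 167]]
```

View pics/l5z.png

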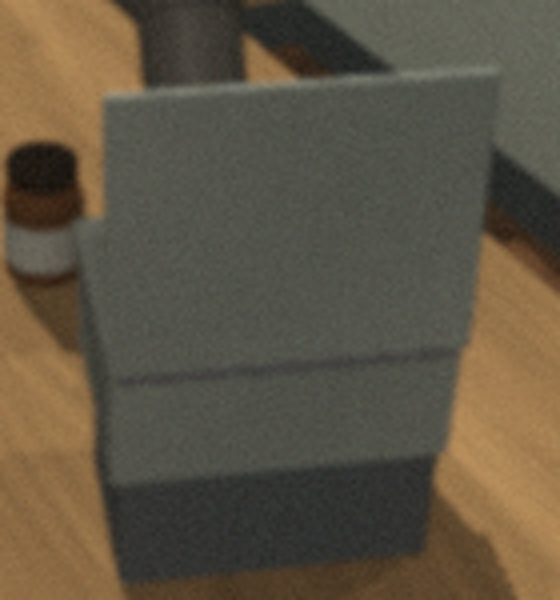

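View pics/l5tz.png

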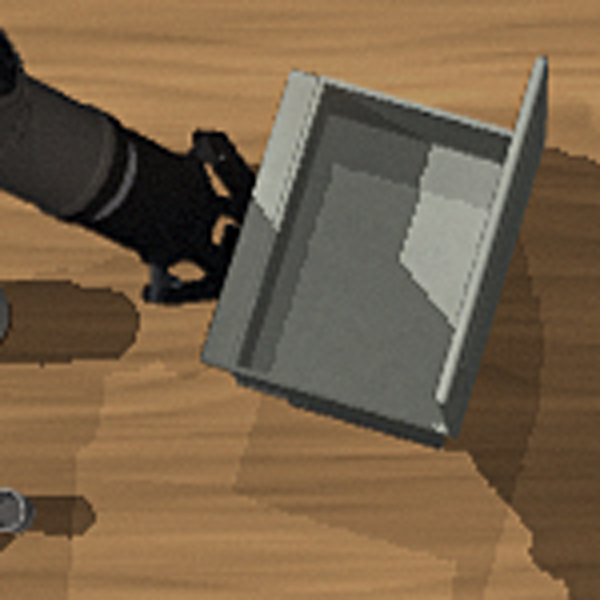

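>>> {"name": "step_arm", "arguments": {"increments": [[0, -0.06, 0.1, 0, 0, 0, 0.8], [0, -0.06, 0.1, 0, 0, 0, 0.8], [0, 0, 0, 0, 0, 0, 0.8]]}}

```text
t: 11.3
eef_pos: [0.6401, 0.0571, 0.0124]
tool_rot: [0.339, 0.929, -0.142, -0.052]
contact_force: [-5.4, 7.7, 19.1]
gripper_width: 0.345
```

```bash
python3 st.py .5 .0965; python3 lid.py l6 1.45 1.5
```

```text
11.3 [-0.82  1.04  0.63  1.52  0.01  1.14 -0.64] tin [-0.09    0.0016  0.0124] F [-5.4  7.7 19.1] 0.345
grasp tin [-0.1029  0.0016  0.0277]
tool delta cm [-0.16  0.18 -0.3 ]
rot [ 0.1 -0.   0.1]
1.45 [[264.7, 142.3], [364.5, 135.5]] [[287.8, 230.1], [313.6, 143.2]]
1.5 [[265.2, 144.1], [365.8, 137.2]] [[291.5, 231.1], [317.2, 144.2]]
s 0.95 [[364, 137], [267, 143], [267, 213], [356, 206]]
t 0.93 [[315, 146], [289, 225], [292, 238], [316, 166]]
```

>>> {"name": "step_arm", "arguments": {"increments": [[0, 0.12, -0.2, 0, 0, 0, 0.8], [0, 0, 0, 0, 0, 0, 0.5], [0, 0, 0, 0, 0, 0, 0.4], [0, 0, 0, 0, 0, 0, 0.4], [0, 0, -0.5, 0, 0, 0, 0.4], [0, 0, -1, 0, 0, 0, 0.4], [0, 0, -1, 0, 0, 0, 0.4], [0, 0, -1, 0, 0, 0, 0.4]]}}

```text
t: 12.3
eef_pos: [0.6479, 0.0788, 0.0397]
tool_rot: [0.338, 0.929, -0.142, -0.051]
contact_force: [-0.2, -0.3, 0.0]
gripper_width: 0.599
```

```bash
python3 st.py .5; python3 lid.py l7 1.3 1.4 1.45 1.5
```

```text
12.3 [-0.83  1.02  0.64  1.48  0.01  1.21 -0.64] tin [-0.1131  0.0026  0.0397] F [-0.2 -0.3  0. ] 0.599
grasp tin [-0.126   0.0025  0.055 ]
tool delta cm [-0.26  0.33  3.34]
rot [-0.  -0.1  0.1]
1.3 [[263.0, 138.2], [360.6, 131.7]] [[277.0, 227.1], [302.9, 140.7]]
1.4 [[264.1, 140.7], [363.2, 134.1]] [[284.2, 229.0], [310.0, 142.3]]
1.45 [[264.7, 142.3], [364.5, 135.5]] [[287.8, 230.1], [313.6, 143.2]]
1.5 [[265.2, 144.1], [365.8, 137.2]] [[291.5, 231.1], [317.2, 144.2]]
s 0.63 [[364, 139], [333, 137], [266, 143], [267, 212], [355, 206]]
t 0.78 [[314, 146], [289, 226], [293, 237], [314, 170]]
```

View pics/l7tz.png

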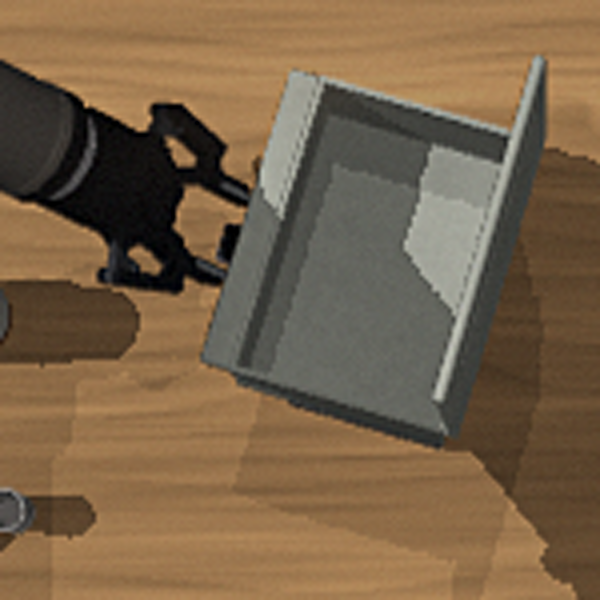

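>>> {"name": "step_arm", "arguments": {"increments": [[0, 0, -2, 0, 0, 0, 0.3], [0, 0, -2, 0, 0, 0, 0.3], [0, 0, -3, 0, 0, 0, 0.3], [0, 0, -3, 0, 0, 0, 0.3], [0, 0, -3, 0, 0, 0, 0.3], [0, 0, -3, 0, 0, 0, 0.3], [0, 0, -1, 8, 0, 0, 0.3], [0, 0, -1, 8, 0, 0, 0.3], [0, 0, -1, 8, 0, 0, 0.3], [0, 0, -1, 8, 0, 0, 0.3], [0, 0, -1, 8, 0, 0, 0.3], [0, 0, 0, 0, 0, 0, 0.3]]}}

```text
t: 13.7
eef_pos: [0.685, 0.1879, 0.2094]
tool_rot: [-0.001, 0.988, -0.156, 0.002]
contact_force: [0.4, -1.3, 0.8]
gripper_width: 0.7
```

```bash
cat > go.py <<'E'
from h import *
import sys
# target tcp xyz, jaw azimuth deg, lean0
X=np.array(list(map(float,sys.argv[1:4])));az=np.radians(float(sys.argv[4]))
o=bot.get_obs();r=rot(o)
x=np.array([np.cos(az),np.sin(az),0]);z=np.array([0,0,-1.]);G=R.from_matrix(np.c_[x,np.cross(z,x),z])
print(o['t'],o['q'].round(2),o['eef_pos'].round(4),'F',o['contact_force'].round(1),round(o['gripper_width'],3))
print('tool delta cm',(r.inv().apply(X-o['eef_pos'])*100).round(2),'rot',np.degrees((r.inv()*G).as_rotvec()).round(1))
E
python3 go.py .4485 .3285 .20 -17.4
python3 - <<'E'
from h import *
t=bot.read_camera('top');s=bot.read_camera('side')
# refined cup: detections
for q in ['eye_cup_center']:
  a=bot.pinpoint(s,q);b=bot.pinpoint(t,q)
  print([(np.round(d['point'],1).tolist(),round(d['score'],2)) for d in a],[(np.round(d['point'],1).tolist(),round(d['score'],2)) for d in b])
for v in [(153.3,256.3),(151,258.5)]: print(atz(t,v,.031),atz(t,v,.062))
a=t['pixels'][235:305,130:200];cv2.imwrite('pics/cup.png',cv2.cvtColor(cv2.resize(a,None,fx=8,fy=8,interpolation=cv2.INTER_CUBIC),cv2.COLOR_RGB2BGR))
E
```

```text
13.7 [-0.69  0.6   0.51  1.51 -0.31  1.11 -0.42] [0.685  0.1879 0.2094] F [ 0.4 -1.3  0.8] 0.7
tool delta cm [-26.83  -6.11   0.86] rot [-0.2 -0.2 -0.5]
[([199.2, 182.7], 0.87), ([207.4, 198.5], 0.53), ([174.1, 189.5], 0.49)] []
[0.45707339 0.33008915 0.031     ] [0.45494492 0.32214159 0.062     ]
[0.45078907 0.33664279 0.031     ] [0.44879817 0.32855176 0.062     ]
```

View pics/cup.png

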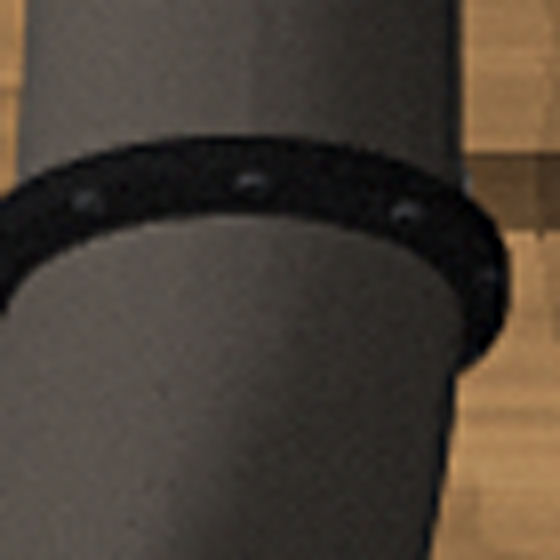

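>>> {"name": "step_arm", "arguments": {"increments": [[-2.4, -0.55, 0, 0, 0, 0, 0.3], [-2.4, -0.55, 0, 0, 0, 0, 0.3], [-2.4, -0.55, 0, 0, 0, 0, 0.3], [-2.4, -0.55, 0, 0, 0, 0, 0.3], [-2.4, -0.55, 0, 0, 0, 0, 0.3], [-2.4, -0.55, 0, 0, 0, 0, 0.3], [-2.4, -0.55, 0, 0, 0, 0, 0.3], [-2.4, -0.55, 0, 0, 0, 0, 0.3], [-2.4, -0.55, 0, 0, 0, 0, 0.3], [-2.4, -0.55, 0, 0, 0, 0, 0.3], [-2.4, -0.55, 0.4, 0, 0, -0.5, 0.3], [-0.4, -0.05, 0.4, 0, 0, 0, 0.3], [0, 0, 0, 0, 0, 0, 0.3]]}}

```text
t: 15.2
eef_pos: [0.445, 0.3346, 0.1967]
tool_rot: [0.001, 0.989, -0.145, -0.001]
contact_force: [0.3, -0.5, -0.5]
gripper_width: 0.7
```

```bash
python3 go.py .4486 .3285 .10 -17.4
```

```text
15.2 [-1.16  0.35  0.5   1.9  -0.2   0.94 -0.85] [0.445  0.3346 0.1967] F [ 0.3 -0.5 -0.5] 0.7
tool delta cm [0.53 0.45 9.67] rot [0.2 0.  0.8]
```

>>> {"name": "step_arm", "arguments": {"increments": [[0.25, 0.25, 2, 0, 0, 0.4, 0.3], [0.28, 0.2, 2, 0, 0, 0.4, 0.3], [0, 0, 2, 0, 0, 0, 0.3], [0, 0, 2, 0, 0, 0, 0.3], [0, 0, 1.7, 0, 0, 0, 0.3], [0, 0, 0, 0, 0, 0, 0.3]]}}

```text
t: 15.8
eef_pos: [0.45, 0.3258, 0.0988]
tool_rot: [0.002, 0.988, -0.154, -0.001]
contact_force: [-0.2, -0.5, -0.6]
gripper_width: 0.698
```

```bash
python3 go.py .4486 .3285 .02 -17.4;python3 - <<'E'
from h import *
s=bot.read_camera('side');save(s,'s8.png')
a=s['pixels'][110:230,110:290];cv2.imwrite('pics/s8z.png',cv2.cvtColor(cv2.resize(a,None,fx=4,fy=4,interpolation=cv2.INTER_CUBIC),cv2.COLOR_RGB2BGR))
o=bot.get_obs();f=lambda X:((proj(s,X)-[110,110]+.5)*4-.5).round()
print(f(o['eef_pos']),f([.4486,.3285,.062]),f([.4486,.3285,.0]))
E
```

```text
15.8 [-1.09  0.48  0.45  1.98 -0.3   0.75 -0.77] [0.45   0.3258 0.0988] F [-0.2 -0.5 -0.6] 0.698
tool delta cm [-0.21 -0.26  7.88] rot [ 0.3  0.1 -0.3]
[357. 215.] [358. 257.] [366. 325.]
```

View pics/s8z.png

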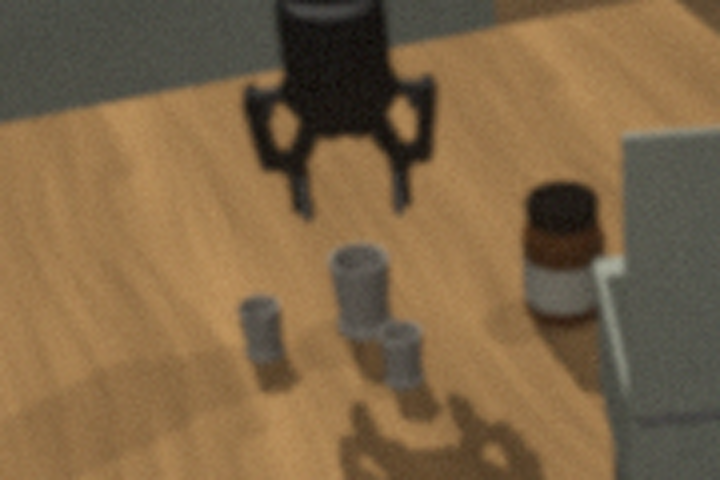

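>>> {"name": "step_arm", "arguments": {"increments": [[-0.2, -0.25, 1.5, 0, 0, 0, 0.3], [0, 0, 1.5, 0, 0, 0, 0.3], [0, 0, 1.5, 0, 0, 0, 0.3], [0, 0, 1.5, 0, 0, 0, 0.3], [0, 0, 1.3, 0, 0, 0, 0.3], [0, 0, 0.5, 0, 0, 0, 0.3], [0, 0, 0, 0, 0, 0, 0.3]]}}

```text
t: 16.55
eef_pos: [0.4487, 0.3299, 0.0221]
tool_rot: [0.001, 0.988, -0.154, -0.0]
contact_force: [0.4, 0.1, -0.5]
gripper_width: 0.702
```

```bash
python3 go.py .4486 .3285 .02 -17.4
```

```text
16.55 [-1.03  0.6   0.37  2.   -0.37  0.6  -0.72] [0.4487 0.3299 0.0221] F [ 0.4  0.1 -0.5] 0.702
tool delta cm [0.04 0.13 0.21] rot [ 0.1  0.  -0.3]
```

>>> {"name": "step_arm", "arguments": {"increments": [[0, 0.1, 0.2, 0, 0, 0, 0.4], [0, 0, 0, 0, 0, 0, 0.5], [0, 0, 0, 0, 0, 0, 0.6], [0, 0, 0, 0, 0, 0, 0.7], [0, 0, 0, 0, 0, 0, 0.7], [0, 0, 0, 0, 0, 0, 0.7]], "squeeze": 22}}

```text
t: 17.15
eef_pos: [0.4491, 0.3297, 0.0215]
tool_rot: [-0.0, 0.988, -0.153, 0.0]
contact_force: [0.4, -0.1, 2.9]
gripper_width: 0.528
```

>>> {"name": "step_arm", "arguments": {"increments": [[0, 0, -0.5, 0, 0, 0, 0.7], [0, 0, -1, 0, 0, 0, 0.7], [0, 0, -2, 0, 0, 0, 0.7], [0, 0, -2, 0, 0, 0, 0.7], [0, 0, -2, 0, 0, 0, 0.7], [0, 0, 0, 0, 0, 0, 0.7]]}}

```text
t: 17.75
eef_pos: [0.4502, 0.3305, 0.0991]
tool_rot: [-0.002, 0.988, -0.154, 0.001]
contact_force: [-0.7, -0.2, 0.3]
gripper_width: 0.522
```

```bash
python3 - <<'E'
from h import *
s=bot.read_camera('side')
a=s['pixels'][110:230,110:290];cv2.imwrite('pics/s9z.png',cv2.cvtColor(cv2.resize(a,None,fx=4,fy=4,interpolation=cv2.INTER_CUBIC),cv2.COLOR_RGB2BGR))
o=bot.get_obs();print(o['contact_force'],o['gripper_width'],w([-.018,0,0]))
E
python3 go.py .6169 -.0111 .275 -17.5
```

```text
[-0.03278513  0.53180491 -0.40364996] 0.5242213982995868 [ 0.61690877 -0.01113186  0.        ]
17.8 [-1.09  0.48  0.44  1.98 -0.3   0.74 -0.77] [0.4494 0.33   0.0977] F [-0.   0.5 -0.4] 0.524
tool delta cm [ 26.33  27.38 -17.78] rot [-0.2 -0.1 -0.1]
```

View pics/s9z.png

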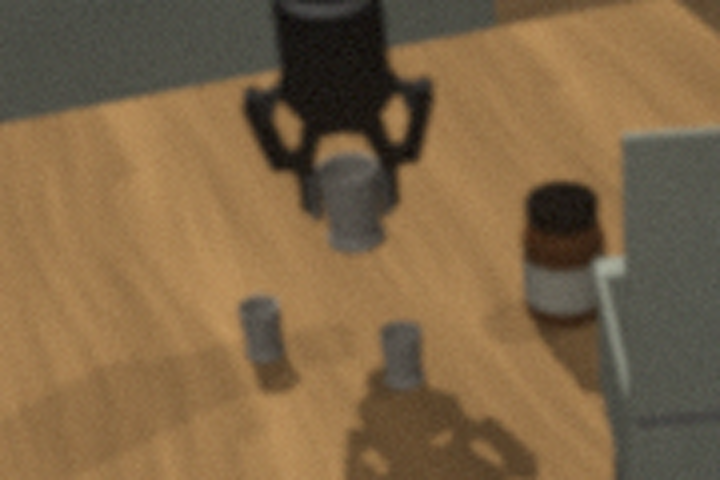

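>>> {"name": "step_arm", "arguments": {"increments": [[0, 0, -3, 0, 0, 0, 0.7], [0, 0, -4, 0, 0, 0, 0.7], [0.7, 0.7, -4, 0, 0, 0, 0.7], [1.5, 1.5, -4, 0, 0, 0, 0.7], [2, 2, -2.5, 0, 0, 0, 0.7], [2, 2, 0, 0, 0, 0, 0.7], [2, 2, 0, 0, 0, 0, 0.7], [2, 2, 0, 0, 0, 0, 0.7], [2, 2, 0, 0, 0, 0, 0.7], [2, 2, 0, 0, 0, 0, 0.7], [2, 2, 0, 0, 0, 0, 0.7], [0, 0, 0, 0, 0, 0, 0.7]]}}

```text
t: 19.0
eef_pos: [0.5548, 0.121, 0.2705]
tool_rot: [0.001, 0.988, -0.157, 0.0]
contact_force: [0.1, -1.1, -0.5]
gripper_width: 0.523
```

```bash
python3 go.py .6169 -.0111 .275 -17.5; python3 lid.py l10 1.5
```

```text
19.0 [-0.84  0.3   0.64  1.8  -0.2   1.1  -0.45] [0.5548 0.121  0.2705] F [ 0.1 -1.1 -0.5] 0.523
tool delta cm [ 9.99 10.64 -0.42] rot [ 0.1 -0.  -0.5]
1.5 [[265.2, 144.1], [365.8, 137.2]] [[291.5, 231.1], [317.2, 144.2]]
s 0.66 [[364, 138], [267, 143], [267, 213], [355, 206]]
t 0.56 [[314, 150], [307, 161], [288, 230], [292, 238], [315, 172]]
```

View pics/l10.png

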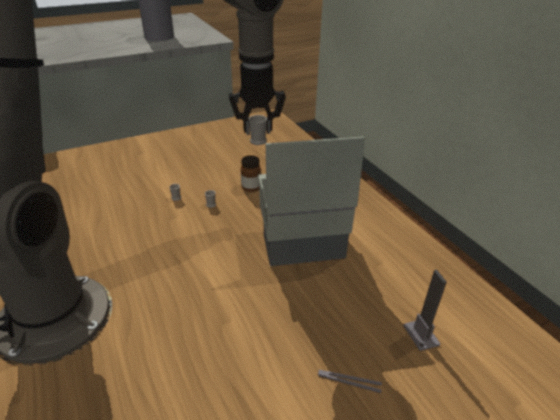

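View pics/l10t.png

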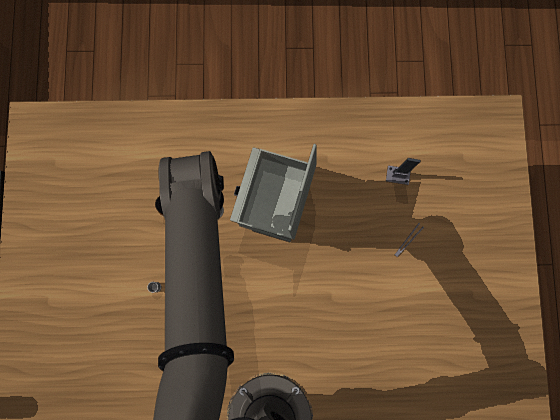

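>>> {"name": "step_arm", "arguments": {"increments": [[2, 2, 0, 0, 0, -0.5, 0.7], [2, 2, 0, 0, 0, 0, 0.7], [2, 2, 0, 0, 0, 0, 0.7], [2, 2, 0, 0, 0, 0, 0.7], [1.5, 1.5, 0, 0, 0, 0, 0.7], [0.5, 0.7, 0, 0, 0, 0, 0.7], [0, 0, 0, 0, 0, 0, 0.7], [0, 0, 0, 0, 0, 0, 0.7]]}}

```text
t: 20.0
eef_pos: [0.6188, 0.0006, 0.2708]
tool_rot: [-0.0, 0.989, -0.148, -0.0]
contact_force: [0.2, 0.1, -0.5]
gripper_width: 0.527
```

```bash
python3 - <<'E'
from h import *
o=bot.get_obs();print(w([-.022,0,0]),totin(o['eef_pos']))
E
python3 go.py .6181 -.0073 .20 -17.5; python3 lid.py l11 1.5
```

```text
[ 0.61811072 -0.00731671  0.        ] [-0.0297881  -0.00176818  0.27078052]
20.0 [-0.59  0.4   0.66  1.68 -0.27  1.15 -0.16] [6.188e-01 6.000e-04 2.708e-01] F [ 0.2  0.1 -0.5] 0.527
tool delta cm [0.18 0.78 7.08] rot [-0.   0.1  0.4]
1.5 [[265.2, 144.1], [365.8, 137.2]] [[291.5, 231.1], [317.2, 144.2]]
s 0.74 [[364, 139], [267, 143], [267, 212], [355, 205]]
t 0.76 [[315, 144], [288, 228], [292, 238], [315, 168]]
```

View pics/l11.png

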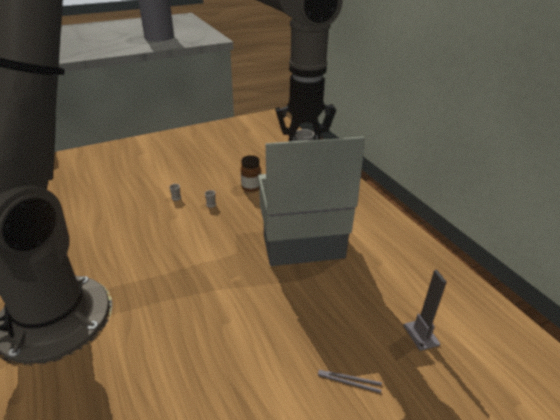

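View pics/l11t.png

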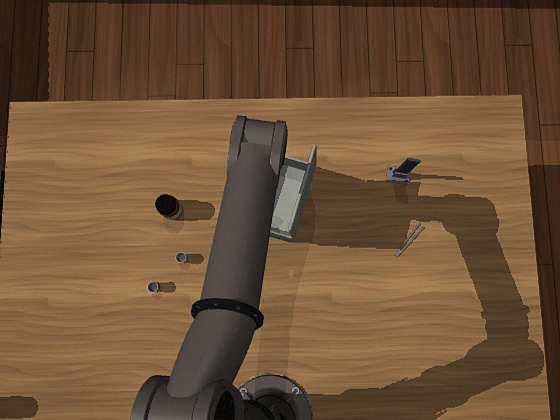

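>>> {"name": "step_arm", "arguments": {"increments": [[0.2, 0.4, 1.5, 0, 0, 0.2, 0.7], [0, 0.3, 2, 0, 0, 0.2, 0.7], [0, 0, 2, 0, 0, 0, 0.7], [0, 0, 2, 0, 0, 0, 0.7], [0, 0, 2, 0, 0, 0, 0.7], [0, 0, 2, 0, 0, 0, 0.7], [0, 0, 1.5, 0, 0, 0, 0.7], [0, 0, 0, 0, 0, 0, 0.7]]}}

```text
t: 21.0
eef_pos: [0.6172, -0.0084, 0.1384]
tool_rot: [0.001, 0.988, -0.153, -0.002]
contact_force: [-0.1, -0.1, -1.1]
gripper_width: 0.523
```

```bash
python3 go.py .6181 -.0073 .1115 -17.5; python3 - <<'E'
from h import *
o=bot.get_obs();print(totin(o['eef_pos']),o['torque'])
E
```

```text
21.0 [-0.51  0.55  0.59  1.81 -0.37  0.9  -0.06] [ 0.6172 -0.0084  0.1384] F [-0.1 -0.1 -1.1] 0.523
tool delta cm [ 0.07 -0.14  2.68] rot [ 0.1  0.2 -0.1]
[-0.02070264 -0.00056957  0.13835012] [-0.01314292 -0.01393087 -0.05340563]
```

>>> {"name": "step_arm", "arguments": {"increments": [[0, 0, 0.6, 0, 0, 0, 0.7], [0, 0, 0.6, 0, 0, 0, 0.7], [0, 0, 0.6, 0, 0, 0, 0.7], [0, 0, 0.3, 0, 0, 0, 0.7], [0, 0, 0, 0, 0, 0, 0.7]]}}

```text
t: 21.5
eef_pos: [0.6188, -0.0084, 0.1197]
tool_rot: [0.0, 0.988, -0.153, -0.0]
contact_force: [0.3, 0.0, 0.2]
gripper_width: 0.523
```

>>> {"name": "step_arm", "arguments": {"increments": [[0, 0, 0.15, 0, 0, 0, 0.7], [0, 0, 0.15, 0, 0, 0, 0.7], [0, 0, 0.15, 0, 0, 0, 0.7], [0, 0, 0, 0, 0, 0, 0.7]]}}

```text
t: 21.9
eef_pos: [0.6189, -0.0084, 0.1154]
tool_rot: [0.0, 0.988, -0.153, -0.0]
contact_force: [0.4, 0.8, -0.4]
gripper_width: 0.526
```

>>> {"name": "step_arm", "arguments": {"increments": [[0, 0, 0.15, 0, 0, 0, 0.7], [0, 0, 0.1, 0, 0, 0, 0.7], [0, 0, 0, 0, 0, 0, 0.7]]}}

```text
t: 22.2
eef_pos: [0.6189, -0.0085, 0.1129]
tool_rot: [0.0, 0.988, -0.153, -0.0]
contact_force: [-0.2, 0.5, -0.1]
gripper_width: 0.528
```

>>> {"name": "step_arm", "arguments": {"increments": [[0, 0, 0.1, 0, 0, 0, 0.7], [0, 0, 0.1, 0, 0, 0, 0.7], [0, 0, 0, 0, 0, 0, 0.7]]}}

```text
t: 22.5
eef_pos: [0.6189, -0.0084, 0.1109]
tool_rot: [-0.0, 0.988, -0.153, -0.0]
contact_force: [-0.9, 0.9, -1.2]
gripper_width: 0.523
```

>>> {"name": "step_arm", "arguments": {"increments": [[0, 0, 0.1, 0, 0, 0, 0.7], [0, 0, 0, 0, 0, 0, 0.7]]}}

```text
t: 22.7
eef_pos: [0.6192, -0.0084, 0.1105]
tool_rot: [-0.0, 0.988, -0.153, 0.0]
contact_force: [-1.3, 0.5, 3.5]
gripper_width: 0.524
```

>>> {"name": "step_arm", "arguments": {"increments": [[0, 0, 0.1, 0, 0, 0, 0.7], [0, 0, 0, 0, 0, 0, 0.7]]}}

```text
t: 22.9
eef_pos: [0.6195, -0.0084, 0.1103]
tool_rot: [-0.0, 0.988, -0.153, 0.0]
contact_force: [-2.8, 1.6, 10.9]
gripper_width: 0.524
```

>>> {"name": "step_arm", "arguments": {"increments": [[0, 0, -0.1, 0, 0, 0, 0.6], [0, 0, 0, 0, 0, 0, 0.45], [0, 0, 0, 0, 0, 0, 0.35], [0, 0, 0, 0, 0, 0, 0.3], [0, 0, 0, 0, 0, 0, 0.3], [0, 0, -0.5, 0, 0, 0, 0.3], [0, 0, -1, 0, 0, 0, 0.3], [0, 0, -1.5, 0, 0, 0, 0.3], [0, 0, -2, 0, 0, 0, 0.3], [0, 0, -2, 0, 0, 0, 0.3], [0, 0, -2, 0, 0, 0, 0.3], [0, 0, -2, 0, 0, 0, 0.3], [0, 0, -2, 0, 0, 0, 0.3], [0, 0, -2, 0, 0, 0, 0.3], [0, 0, -2, 0, 0, 0, 0.3], [0, 0, 0, 0, 0, 0, 0.3]]}}

```text
t: 24.5
eef_pos: [0.6208, -0.0091, 0.2843]
tool_rot: [-0.001, 0.988, -0.153, 0.003]
contact_force: [1.0, -0.3, -0.3]
gripper_width: 0.701
```

```bash
python3 lid.py l12 1.5; python3 go.py .6595 .165 .285 -17.5
```

```text
1.5 [[265.2, 144.1], [365.8, 137.2]] [[291.5, 231.1], [317.2, 144.2]]
s 0.56 [[364, 139], [266, 143], [268, 212], [355, 206]]
t 0.85 [[315, 145], [288, 226], [292, 238], [316, 165]]
24.7 [-0.58  0.4   0.67  1.67 -0.26  1.16 -0.15] [ 0.6184 -0.0083  0.2795] F [-0.1 -0.6  0.3] 0.699
tool delta cm [ -1.31 -17.76  -0.55] rot [ 0.   0.1 -0.1]
```

View pics/l12.png

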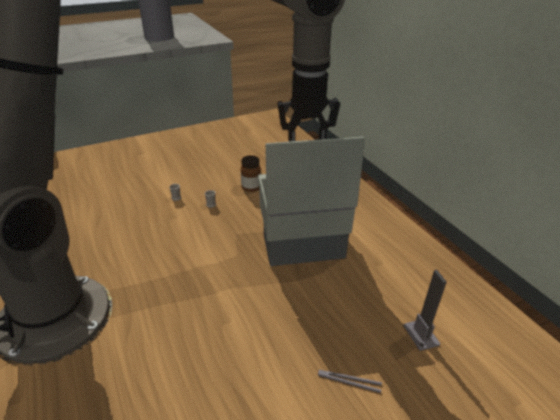

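>>> {"name": "step_arm", "arguments": {"increments": [[0, -1, 0, 0, 0, 0, 0.3], [0, -2, 0, 0, 0, 0, 0.3], [0, -2.5, 0, 0, 0, 0, 0.3], [0, -3, 0, 0, 0, 0, 0.3], [0, -3, 0, 0, 0, 0, 0.3], [0, -3, 0, 0, 0, 0, 0.3], [0, -3, 0, 0, 0, 0, 0.3], [0, -2, 0, 0, 0, 0, 0.3], [0, -1, 0, -8, 0, 0, 0.3], [0, 0, 0, -8, 0, 0, 0.3], [0, 0, 0, -8, 0, 0, 0.3], [0, 0, 0, -8, 0, 0, 0.3], [0, 0, 0, -8, 0, 0, 0.3], [0, 0, 0, 0, 0, 0, 0.3]]}}

```text
t: 26.1
eef_pos: [0.6796, 0.1932, 0.2732]
tool_rot: [0.341, 0.928, -0.139, -0.054]
contact_force: [-1.1, 1.3, -1.2]
gripper_width: 0.7
```

```bash
python3 st.py .5 .0965; python3 lid.py l13 1.45 1.5; python3 - <<'E'
from h import *
o=bot.get_obs();X=np.array([.6401,.0571,.0124]);r=rot(o);print('to old tcp',(r.inv().apply(X-o['eef_pos'])*100).round(2))
E
```

```text
26.1 [-0.9   0.9   0.73  1.11  0.02  1.7  -0.57] tin [-0.2317 -0.0015  0.2732] F [-1.1  1.3 -1.2] 0.7
grasp tin [-0.2446 -0.0015  0.2885]
tool delta cm [ 0.24 -5.9  28.75]
rot [0.3 0.1 0.5]
1.45 [[264.7, 142.3], [364.5, 135.5]] [[287.8, 230.1], [313.6, 143.2]]
1.5 [[265.2, 144.1], [365.8, 137.2]] [[291.5, 231.1], [317.2, 144.2]]
s 0.7 [[364, 138], [267, 143], [268, 212], [356, 206]]
t 0.62 [[314, 146], [289, 222], [292, 238], [315, 169]]
to old tcp [-0.09 -6.92 29.3 ]
```

View pics/l13tz.png

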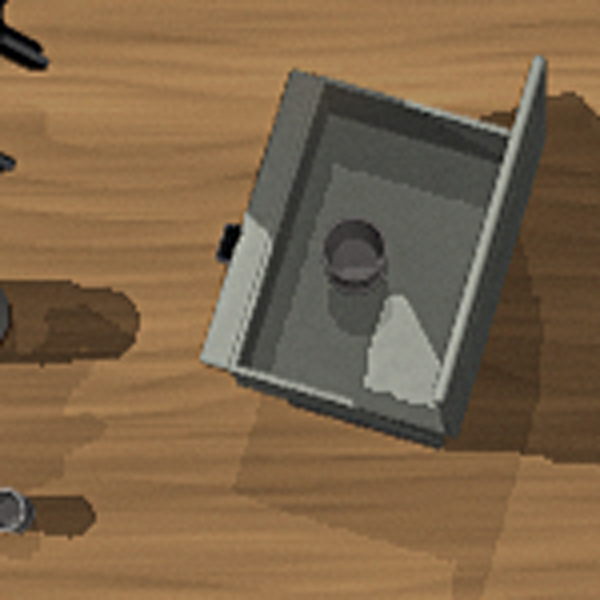

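>>> {"name": "step_arm", "arguments": {"increments": [[0, -1.7, 1, 0.1, 0, 0.2, 0.3], [0, -1.7, 2, 0.1, 0, 0.2, 0.3], [0, -1.7, 2, 0, 0, 0, 0.3], [0, -1.7, 2, 0, 0, 0, 0.3], [0, 0, 3, 0, 0, 0, 0.3], [0, 0, 3, 0, 0, 0, 0.3], [0, 0, 3, 0, 0, 0, 0.3], [0, 0, 3, 0, 0, 0, 0.3], [0, 0, 2, 0, 0, 0, 0.3], [0, 0, 1, 0, 0, 0, 0.3], [0, 0, 0, 0, 0, 0, 0.3]]}}

```text
t: 27.4
eef_pos: [0.6537, 0.101, 0.0673]
tool_rot: [0.336, 0.929, -0.148, -0.051]
contact_force: [-0.9, 0.1, 0.7]
gripper_width: 0.704
```

```bash
python3 st.py .5 .0965; python3 - <<'E'
from h import *
o=bot.get_obs();X=np.array([.6401,.0571,.0124]);r=rot(o);print('to old tcp',(r.inv().apply(X-o['eef_pos'])*100).round(2))
E
```

```text
27.4 [-0.86  1.01  0.68  1.44 -0.02  1.27 -0.63] tin [-0.136   0.0014  0.0673] F [-0.9  0.1  0.7] 0.704
grasp tin [-0.1488  0.0015  0.0826]
tool delta cm [-0.12  0.19  6.86]
rot [-0.2  0.2 -0.5]
to old tcp [0.04 0.02 7.16]
```

>>> {"name": "step_arm", "arguments": {"increments": [[0.05, 0.1, 1.5, 0, 0, -0.4, 0.3], [0, 0, 1.5, 0, 0, 0, 0.3], [0, 0, 1.5, 0, 0, 0, 0.3], [0, 0, 1.2, 0, 0, 0, 0.3], [0, 0, 0.8, 0, 0, 0, 0.3], [0, 0, 0.4, 0, 0, 0, 0.3], [0, 0, 0, 0, 0, 0, 0.3]]}}

```text
t: 28.1
eef_pos: [0.6411, 0.0589, 0.0148]
tool_rot: [0.337, 0.929, -0.144, -0.052]
contact_force: [-0.5, -1.2, 0.5]
gripper_width: 0.702
```

```bash
python3 st.py .5 .0965; python3 - <<'E'
from h import *
o=bot.get_obs();X=np.array([.6401,.0571,.0124]);r=rot(o);print('to old tcp',(r.inv().apply(X-o['eef_pos'])*100).round(2))
E
```

```text
28.1 [-0.83  1.04  0.66  1.52 -0.02  1.14 -0.62] tin [-0.0921  0.002   0.0148] F [-0.5 -1.2  0.5] 0.702
grasp tin [-0.1049  0.002   0.0301]
tool delta cm [-0.2   0.17  0.01]
rot [-0.2  0.1 -0.1]
to old tcp [-0.04  0.01  0.31]
```

>>> {"name": "step_arm", "arguments": {"increments": [[0, 0, 0, 0, 0, 0, 0.5], [0, 0, 0, 0, 0, 0, 0.7], [0, 0, 0, 0, 0, 0, 0.8], [0, 0, 0, 0, 0, 0, 0.8], [0, 0, 0, 0, 0, 0, 0.8], [0, 0, 0, 0, 0, 0, 0.8]], "squeeze": 45}}

```text
t: 28.7
eef_pos: [0.6411, 0.0603, 0.0155]
tool_rot: [0.336, 0.929, -0.143, -0.052]
contact_force: [-4.6, 4.5, 3.8]
gripper_width: 0.342
```

```bash
for t in .5 .4 .25 .1 0; do python3 st.py $t .0965|grep -v rot; done
```

```text
28.7 [-0.83  1.04  0.66  1.52 -0.02  1.15 -0.62] tin [-0.0934  0.0016  0.0155] F [-4.6  4.5  3.8] 0.342
grasp tin [-0.1062  0.0016  0.0308]
tool delta cm [-0.16  0.23  0.15]
28.7 [-0.83  1.04  0.66  1.52 -0.02  1.15 -0.62] tin [-0.0934  0.0016  0.0155] F [-4.6  4.5  3.8] 0.342
grasp tin [-0.1062  0.0016  0.0308]
tool delta cm [-0.16  0.68 -0.7 ]
28.7 [-0.83  1.04  0.66  1.52 -0.02  1.15 -0.62] tin [-0.0934  0.0016  0.0155] F [-4.6  4.5  3.8] 0.342
grasp tin [-0.1062  0.0016  0.0308]
tool delta cm [-0.16  1.52 -1.88]
28.7 [-0.83  1.04  0.66  1.52 -0.02  1.15 -0.62] tin [-0.0934  0.0016  0.0155] F [-4.6  4.5  3.8] 0.342
grasp tin [-0.1062  0.0016  0.0308]
tool delta cm [-0.16  2.53 -2.92]
28.7 [-0.83  1.04  0.66  1.52 -0.02  1.15 -0.62] tin [-0.0934  0.0016  0.0155] F [-4.6  4.5  3.8] 0.342
grasp tin [-0.1062  0.0016  0.0308]
tool delta cm [-0.16  3.28 -3.52]
```

>>> {"name": "step_arm", "arguments": {"increments": [[0, 0.046, -0.087, 0, 0, 0, 0.8], [0, 0.046, -0.087, 0, 0, 0, 0.8], [0, 0.046, -0.087, 0, 0, 0, 0.8], [0, 0.046, -0.087, 0, 0, 0, 0.8], [0, 0.046, -0.087, 0, 0, 0, 0.8], [0, 0.046, -0.087, 0, 0, 0, 0.8], [0, 0.046, -0.087, 0, 0, 0, 0.8], [0, 0.046, -0.087, 0, 0, 0, 0.8], [0, 0.046, -0.087, 0, 0, 0, 0.8], [0, 0.046, -0.087, 0, 0, 0, 0.8]]}}

```text
t: 29.7
eef_pos: [0.6414, 0.0617, 0.0247]
tool_rot: [0.336, 0.929, -0.143, -0.052]
contact_force: [-4.6, 2.7, -7.2]
gripper_width: 0.342
```

```bash
python3 st.py .4 .099; python3 lid.py l14 1.1 1.2 1.3 1.4
```

```text
29.7 [-0.83  1.03  0.67  1.52 -0.02  1.16 -0.62] tin [-0.0948  0.0015  0.0247] F [-4.6  2.7 -7.2] 0.342
grasp tin [-0.1076  0.0016  0.0401]
tool delta cm [-0.16 -0.02 -0.03]
rot [-0.2  0.1 -0. ]
1.1 [[261.1, 135.8], [355.5, 129.6]] [[263.4, 223.7], [289.4, 138.3]]
1.2 [[262.0, 136.6], [358.0, 130.3]] [[270.1, 225.3], [296.0, 139.3]]
1.3 [[263.0, 138.2], [360.6, 131.7]] [[277.0, 227.1], [302.9, 140.7]]
1.4 [[264.1, 140.7], [363.2, 134.1]] [[284.2, 229.0], [310.0, 142.3]]
s 0.8 [[357, 132], [263, 137], [267, 211], [357, 205]]
t 0.57 [[297, 140], [291, 146], [269, 221], [291, 238], [314, 163]]
```

>>> {"name": "step_arm", "arguments": {"increments": [[0, 0.06, -0.086, 0, 0, 0, 0.8], [0, 0.06, -0.086, 0, 0, 0, 0.8], [0, 0.06, -0.086, 0, 0, 0, 0.8], [0, 0.06, -0.086, 0, 0, 0, 0.8], [0, 0.06, -0.086, 0, 0, 0, 0.8], [0, 0.06, -0.086, 0, 0, 0, 0.8], [0, 0.06, -0.086, 0, 0, 0, 0.8], [0, 0.06, -0.086, 0, 0, 0, 0.8], [0, 0.06, -0.086, 0, 0, 0, 0.8], [0, 0.06, -0.086, 0, 0, 0, 0.8], [0, 0.06, -0.086, 0, 0, 0, 0.8], [0, 0.06, -0.086, 0, 0, 0, 0.8], [0, 0.06, -0.086, 0, 0, 0, 0.8], [0, 0.06, -0.086, 0, 0, 0, 0.8]]}}

```text
t: 31.3
eef_pos: [0.6416, 0.0621, 0.0401]
tool_rot: [0.337, 0.929, -0.144, -0.053]
contact_force: [-5.2, 3.3, -4.0]
gripper_width: 0.342
```

```bash
python3 st.py .25 .099; python3 lid.py l15 .6 .7 .8 .9
```

```text
31.3 [-0.84  1.01  0.67  1.52 -0.01  1.18 -0.61] tin [-0.0952  0.0016  0.0401] F [-5.2  3.3 -4. ] 0.342
grasp tin [-0.1081  0.0016  0.0554]
tool delta cm [-0.16 -0.1  -0.03]
rot [-0.1  0.1 -0.1]
0.6 [[257.9, 143.3], [344.7, 137.4]] [[237.7, 218.7], [263.1, 137.4]]
0.7 [[258.3, 140.5], [346.6, 134.6]] [[241.6, 219.3], [267.2, 137.0]]
0.8 [[258.9, 138.2], [348.6, 132.3]] [[246.2, 220.0], [272.0, 136.9]]
0.9 [[259.6, 136.7], [350.7, 130.7]] [[251.4, 221.0], [277.3, 137.0]]
s 0.7 [[347, 136], [261, 139], [267, 210], [355, 204]]
t 0.6 [[269, 137], [245, 218], [292, 238], [314, 165]]
```

>>> {"name": "step_arm", "arguments": {"increments": [[0, 0.07, -0.077, 0, 0, 0, 0.8], [0, 0.07, -0.077, 0, 0, 0, 0.8], [0, 0.07, -0.077, 0, 0, 0, 0.8], [0, 0.07, -0.077, 0, 0, 0, 0.8], [0, 0.07, -0.077, 0, 0, 0, 0.8], [0, 0.07, -0.077, 0, 0, 0, 0.8], [0, 0.07, -0.077, 0, 0, 0, 0.8], [0, 0.07, -0.077, 0, 0, 0, 0.8], [0, 0.07, -0.077, 0, 0, 0, 0.8], [0, 0.07, -0.077, 0, 0, 0, 0.8], [0, 0.07, -0.077, 0, 0, 0, 0.8], [0, 0.07, -0.077, 0, 0, 0, 0.8], [0, 0.07, -0.077, 0, 0, 0, 0.8], [0, 0.07, -0.077, 0, 0, 0, 0.8]]}}

```text
t: 32.9
eef_pos: [0.6411, 0.0605, 0.055]
tool_rot: [0.338, 0.929, -0.144, -0.053]
contact_force: [-6.8, -0.0, -2.9]
gripper_width: 0.345
```

```bash
python3 st.py .1 .099; python3 st.py 0 .099|grep delta; python3 lid.py l16 .2 .3 .4
```

```text
32.9 [-0.84  0.99  0.68  1.52 -0.    1.2  -0.6 ] tin [-0.0936  0.0015  0.055 ] F [-6.8 -0.  -2.9] 0.345
grasp tin [-0.1064  0.0016  0.0704]
tool delta cm [-0.16 -0.15 -0.05]
rot [-0.   0.2 -0.1]
tool delta cm [-0.16  0.62 -0.67]
0.2 [[256.9, 159.8], [339.1, 153.9]] [[228.6, 218.9], [253.0, 141.6]]
0.3 [[257.0, 155.0], [340.3, 149.1]] [[229.8, 218.5], [254.5, 140.2]]
0.4 [[257.2, 150.7], [341.6, 144.8]] [[231.8, 218.4], [256.7, 139.0]]
s 0.79 [[340, 150], [259, 155], [267, 211], [355, 204]]
t 0.61 [[255, 141], [230, 217], [291, 237], [313, 165]]
```

>>> {"name": "step_arm", "arguments": {"increments": [[0, 0.07, -0.066, 0, 0, 0, 0.8], [0, 0.07, -0.066, 0, 0, 0, 0.8], [0, 0.07, -0.066, 0, 0, 0, 0.8], [0, 0.07, -0.066, 0, 0, 0, 0.8], [0, 0.07, -0.066, 0, 0, 0, 0.8], [0, 0.07, -0.066, 0, 0, 0, 0.8], [0, 0.07, -0.066, 0, 0, 0, 0.8], [0, 0.07, -0.066, 0, 0, 0, 0.8], [0, 0.07, -0.066, 0, 0, 0, 0.8]]}}

```text
t: 34.0
eef_pos: [0.6405, 0.0587, 0.0638]
tool_rot: [0.338, 0.928, -0.145, -0.053]
contact_force: [-7.2, -1.3, -3.8]
gripper_width: 0.346
```

```bash
python3 st.py 0 .099; python3 lid.py l17 0 .05 .1
```

```text
34.0 [-0.84  0.98  0.69  1.52  0.    1.2  -0.6 ] tin [-0.0917  0.0016  0.0638] F [-7.2 -1.3 -3.8] 0.346
grasp tin [-0.1045  0.0016  0.0791]
tool delta cm [-0.16 -0.08 -0.12]
rot [ 0.   0.2 -0.1]
0.0 [[257.0, 170.5], [337.4, 164.4]] [[228.1, 220.2], [251.8, 144.8]]
0.05 [[256.9, 167.7], [337.8, 161.6]] [[228.0, 219.8], [251.9, 144.0]]
0.1 [[256.9, 165.0], [338.2, 159.0]] [[228.0, 219.5], [252.1, 143.1]]
s 0.63 [[356, 202], [337, 163], [258, 169], [267, 212]]
```

>>> {"name": "step_arm", "arguments": {"increments": [[0, 0.05, -0.06, 0, 0, 0, 0.8], [0, 0.05, -0.06, 0, 0, 0, 0.8], [0, 0, 0, 0, 0, 0, 0.8]]}}

```text
t: 34.5
eef_pos: [0.6404, 0.0583, 0.0654]
tool_rot: [0.338, 0.928, -0.145, -0.053]
contact_force: [-7.1, -1.7, -3.3]
gripper_width: 0.34
```

>>> {"name": "step_arm", "arguments": {"increments": [[0, 0.05, -0.06, 0, 0, 0, 0.8], [0, 0.05, -0.06, 0, 0, 0, 0.8], [0, 0, 0, 0, 0, 0, 0.8]]}}

```text
t: 34.8
eef_pos: [0.6403, 0.0583, 0.0654]
tool_rot: [0.338, 0.929, -0.144, -0.053]
contact_force: [-3.8, -3.2, -11.1]
gripper_width: 0.349
```

```bash
python3 st.py 0 .099; python3 lid.py l18 0 .05 .1
```

```text
34.8 [-0.84  0.98  0.69  1.52  0.    1.21 -0.6 ] tin [-0.0912  0.0015  0.0654] F [ -3.8  -3.2 -11.1] 0.349
grasp tin [-0.1041  0.0016  0.0808]
tool delta cm [-0.16 -0.22 -0.02]
rot [ 0.   0.2 -0.1]
0.0 [[257.0, 170.5], [337.4, 164.4]] [[228.1, 220.2], [251.8, 144.8]]
0.05 [[256.9, 167.7], [337.8, 161.6]] [[228.0, 219.8], [251.9, 144.0]]
0.1 [[256.9, 165.0], [338.2, 159.0]] [[228.0, 219.5], [252.1, 143.1]]
s 0.92 [[356, 201], [336, 165], [258, 171], [267, 212], [354, 205]]
t 0.7 [[253, 146], [229, 219], [290, 237], [312, 164]]
```

View pics/l18z.png

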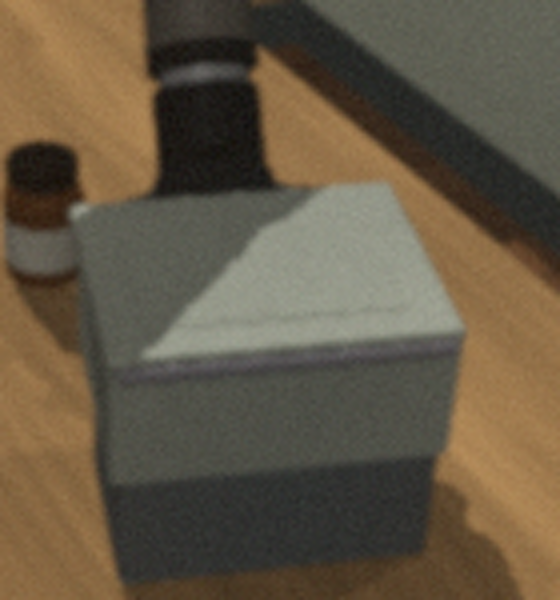

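>>> {"name": "step_arm", "arguments": {"increments": [[0, -0.05, 0.06, 0, 0, 0, 0.8], [0, 0, 0, 0, 0, 0, 0.6], [0, 0, 0, 0, 0, 0, 0.4], [0, 0, 0, 0, 0, 0, 0.3], [0, 0, 0, 0, 0, 0, 0.3], [0, -0.2, -0.5, 0, 0, 0, 0.3], [0, -0.2, -1, 0, 0, 0, 0.3], [0, 0, -1.5, 0, 0, 0, 0.3], [0, 0, -2, 0, 0, 0, 0.3], [0, 0, -2, 0, 0, 0, 0.3], [0, 0, -2, 0, 0, 0, 0.3], [0, 0, -2, 0, 0, 0, 0.3], [0, 0, -2, 0, 0, 0, 0.3], [0, 0, -2, 0, 0, 0, 0.3], [0, 0, -2, 0, 0, 0, 0.3], [0, 0, -2, 0, 0, 0, 0.3], [0, 0, 0, 0, 0, 0, 0.3], [0, 0, 0, 0, 0, 0, 0.3]]}}

```text
t: 36.8
eef_pos: [0.6795, 0.1802, 0.2086]
tool_rot: [0.336, 0.929, -0.143, -0.051]
contact_force: [-0.1, -0.2, 0.4]
gripper_width: 0.701
```

```bash
python3 st.py 0; python3 lid.py l19 0 .05
```

```text
36.8 [-0.9   0.94  0.72  1.2  -0.    1.59 -0.6 ] tin [-0.2193  0.0022  0.2086] F [-0.1 -0.2  0.4] 0.701
grasp tin [-0.2321  0.0022  0.224 ]
tool delta cm [-0.22  0.69 19.5 ]
rot [-0.2 -0.  -0. ]
0.0 [[257.0, 170.5], [337.4, 164.4]] [[228.1, 220.2], [251.8, 144.8]]
0.05 [[256.9, 167.7], [337.8, 161.6]] [[228.0, 219.8], [251.9, 144.0]]
s 0.66 [[356, 203], [336, 165], [257, 173], [268, 212]]
t 0.87 [[251, 146], [229, 219], [289, 238], [313, 164]]
```

View pics/l19t.png

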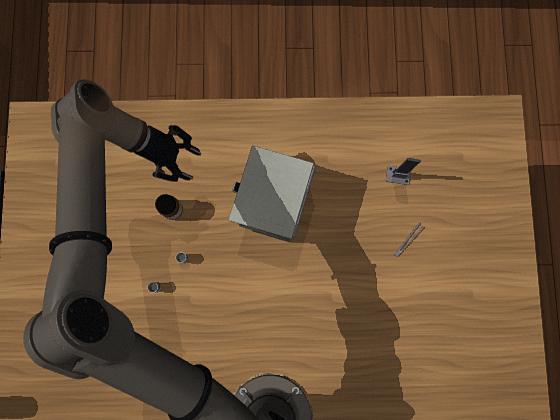

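View pics/l19.png

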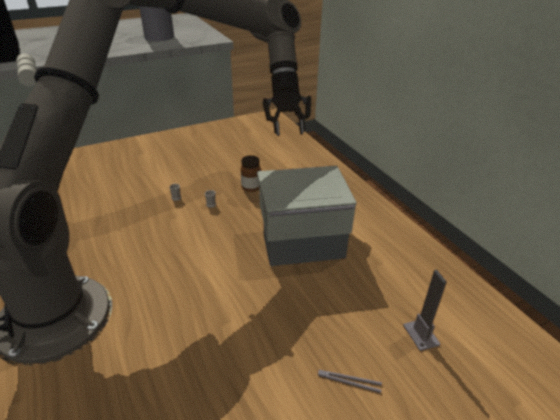

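Both views show the lid shut: the corners are at (251,146) and (229,219) in the top view, the same as at the start. The jar, the tweezers and the two small cups have not moved, and the gripper is clear of everything.

```bash
python3 -c "
from station import bot
print(bot.hand_in())"
```

```text
the job is handed in; nothing more can be done
None
```

The job is done and handed in at about 37 s of the 69 s allowed. The eye cup stands upright inside the tin and the lid is fully shut.

- **Pedal down:** I pinched the pedal bar with the tool leaning 40° and pressed until it met its hard stop. There the force rose to about 19 N with no further movement. After I let go, the lid stayed up at about 1.5 rad.
- **Cup:** I took the largest of the three cups and lowered it until it touched the tin floor, at a peak of about 11 N. I then eased off, opened the gripper and lifted clear. The top view showed it upright at about tin x = -20 mm, y = 0.
- **Pedal up:** I gripped the pedal again and raised it over about 6 s. The lid tracked it in the pictures at about 1.2, 0.75, 0.3 and 0 rad, and I stopped when the pedal met its upper stop.

**Last checks:** The lid corners in both cameras match the starting picture to within about 1–2 px. The jar, the tweezers and the two small cups look unmoved, and the contact force was about 0 N with the gripper away from everything.

**Disagreements:** The pedal's hard stop came about 3 mm lower at the tool than my model predicted. My sideways estimate of the pedal was off by about 1.5 mm, which put up to about 7 N of sideways force on it while gripped. The cup cannot be seen with the lid shut, so it was last checked just before closing.

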